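# Unload the laptop-module test clamshell onto the sorting pads

## Robot

A 6-joint arm with a two-finger parallel gripper is mounted at the origin on the work surface. World frame = base frame: x ahead of the robot, y to its left, z up, the work surface at z = 0. Lengths are in m, angles in rad, forces in N, time in s.
With the tool pointing down it reaches from about 0.225 to 0.875 m from the base axis. Payload 3.4 kg.
Tool frame: the origin (TCP) lies midway between the tips of the shut fingers; the grasp point (between the pads) lies 19 mm behind it; z points along the fingers, y is the direction in which the jaws open and shut (so a half turn about z gives the same grasp; the last joint's range is limited). The gripper opens to 85 mm and grips with 20 to 120 N. Pads are 22 mm wide; open, the fingers measure 114 mm over their backs; the gripper's body (76 mm by 85 mm) begins 54 mm behind the grasp point. The pads swing forward as they close: fully open they stand 13 mm farther back than shut.
Start: joints at [-1.43, 0.276, 1.505, -0, 1.361, -0.121], TCP at [0.149, -0.555, 0.231] pointing down, gripper open.
Joint ranges: [-2.89, 2.89], [-0.75, 2.08], [0.22, 2.7], [-1.18, 4.32], [0.11, 2.71], [-2.7, 2.7]. Speed limits (rad/s): [2.57, 2.57, 3.14, 3.14, 3.14, 3.14].

## Interface

Orientations are given as a unit quaternion [w, x, y, z].
In Python, from rig import manip, optics, ticket gives the robot as it stands.
- The arm moves only by the shell command python3 -m pendant 'ROWS' [FORCE]. ROWS is JSON, a list of rows, each an object with "gripper": the finger opening in mm, from 0 to 85.4; "delta_pos": the shift along the tool's x, y, z in mm, a list of three; "spin": the turn about the tool's z in rad. A call has 1 to 20 rows; each row is the pose to reach, as a shift and turn from the pose commanded when the call began, along the tool's axes at that moment; what a row does not reach only later rows make up. A row lasts 1/10 s, in which the tool goes at most 50 mm and 8.59 degrees, less where a joint would pass 70% of its speed; a pose out of reach is approached as far as the arm can. A call with a gripper value outside its range is refused whole. The fingers move at their own pace and stop on an object; FORCE is the grip in N (left out, the last holds). Time passes only in rows, so rows that repeat a pose let the fingers close. It gives the time, the measured TCP pose, the force and the opening at its end, in the units of the state.
- manip.get_state(): the state, without advancing time (a new reading comes with each control period).
- optics.get_image(name): name is "scene" or "top" or "wrist"; returns the picture (480x640x3 uint8, blue, green, red); there is no depth.
- optics.camera_model(name): a dict with "fovy" (degrees; the focal length in pixels is half the picture's height over the tangent of half this angle, whatever the lens; pixels are square), "cx", "cy" (the principal point, pixels), "xyz" and "orientation" of the camera in the world. Camera axes: x right, y down, z forward; pixel columns grow to the right and rows downward; lengths in m; the calibration is good to about 2 mm. The wrist camera is an equidistant fisheye: a pixel r from the principal point sees the ray r / f radians off the axis. A picture is of the moment at which its call begins: read the wrist's pose just before it. camera_model takes no time and is no camera call; for the wrist camera it gives the pose at the moment of the call.
- ticket.sign_off(): hands the job in, once; it reports no verdict.
The state is a dict: "clock": time; "qpos": joint angles; "qd": joint speeds; "effort": joint torques, N m; "position": TCP position; "ee_rot": TCP orientation; "contact_force": force on the tool from outside, world axes, zero at the start; "moment": the same for the moment, N m; "width": finger opening in m.
Only numpy, scipy, OpenCV 4.12 (cv2) and the standard library are available. Lean on these libraries where they do the work, as an engineer would, in place of code of your own. Each camera call takes 0.05 s, during which the arm holds its last target.

## Task

Open the clamshell test fixture by swinging its frame lid past upright so that it stays open by itself. Then take apart the stack of laptop parts inside it, one at a time from the top down (drive, fan, heat spreader, battery), and lay each one gently, right way up, on the bench pad cut to its outline, centred and lined up with the pad. Leave the lid open and all four parts lying released on their pads.

Things in the scene. Friction and masses are not known exactly. Their poses are not given: they have to be found in the camera images.
- lid (a joint): frame lid's hinge, rad: 0 shut and level, 1.57 upright, 2.1 leaning on its stop. Swings freely, lightly damped: falls shut if let go short of upright, falls on to the stop past it. The lid is a dark steel frame 190 x 185 mm, 0.25 kg; the stack shows through its window. The fixture's hinge-side wall is 62 mm high, 95 mm from the stack's middle; two 58 mm posts stand at the front corners
- lid_handle (a point): middle of the lid's handle, a round bar 10 mm thick, 110 mm long, along this point's x, 50 mm in front (-y) of the lid's edge, a post at each end (grip within 35 mm of the middle). Lid shut: 66 mm above the bench, z up, the hinge axis parallel to x, at the same height, 235 mm along +y; the stack about 145 mm along +y. The lid swings up and over towards +y; these axes turn with it
- drive: solid-state drive module with a finned aluminium heat sink on a green board, 42 x 22 x 9 mm (x, y, z), about 0.03 kg, on top of the stack; origin at the centre of its underside, z up
- fan: square black blower fan with a round intake, 54 x 54 x 12 mm, about 0.05 kg, second from the top; origin at the centre of its underside, z up
- spreader: copper heat-spreader plate, 90 x 42 x 10 mm (x, y, z), about 0.14 kg, third from the top; origin at the centre of its underside, z up
- battery: flat black battery pack, 130 x 60 x 12 mm (x, y, z), about 0.16 kg, at the bottom of the stack on a white nest block 90 x 44 mm whose top is 18 mm above the bench and 6 mm above the fixture's base plate (the pack overhangs it by about 8 mm along each long side); origin at the centre of its underside, z up
- drive_pad: a flat grey rectangular pad fixed to the bench, 52 x 32 mm (x, y), 5 mm thick; origin at the centre of its underside on the bench, z up, so its top is 5 mm above the origin. The smallest pad, for the drive
- fan_pad: a flat grey rectangular pad fixed to the bench, 64 x 64 mm (x, y), 5 mm thick; origin at the centre of its underside on the bench, z up, so its top is 5 mm above the origin. The square pad, for the fan, which may be set in any quarter turn
- spreader_pad: a flat grey rectangular pad fixed to the bench, 100 x 52 mm (x, y), 5 mm thick; origin at the centre of its underside on the bench, z up, so its top is 5 mm above the origin. The middle rectangular pad, for the heat spreader (either way round)
- battery_pad: a flat grey rectangular pad fixed to the bench, 140 x 70 mm (x, y), 5 mm thick; origin at the centre of its underside on the bench, z up, so its top is 5 mm above the origin. The largest pad, for the battery (either way round)

How it is judged:
On the way, in this order (a step that is already met when the one before it is completed fails the run):
1. the lid is open past upright (value of joint lid above 1.75 rad), for 0.3 s.
2. the drive lies released on its pad (horizontal distance between drive and drive_pad below 0.01 m and z of drive in the frame of drive_pad between 0.002 and 0.008 m and angle between drive's own z axis and vertical below 0.1 rad and angle between the x axis of drive and the x axis of drive_pad, either way round below 0.2 rad and contact force between drive and the fingers below 0.1 N and linear speed of drive below 0.02 m/s), for 0.2 s.
3. the fan lies released on its pad (horizontal distance between fan and fan_pad below 0.01 m and z of fan in the frame of fan_pad between 0.002 and 0.008 m and angle between fan's own z axis and vertical below 0.1 rad and (angle between the x axis of fan and the x axis of fan_pad, either way round below 0.2 rad or angle between the x axis of fan and the y axis of fan_pad, either way round below 0.2 rad) and contact force between fan and the fingers below 0.1 N and linear speed of fan below 0.02 m/s), for 0.2 s.
4. the heat spreader lies released on its pad (horizontal distance between spreader and spreader_pad below 0.01 m and z of spreader in the frame of spreader_pad between 0.002 and 0.008 m and angle between spreader's own z axis and vertical below 0.1 rad and angle between the x axis of spreader and the x axis of spreader_pad, either way round below 0.2 rad and contact force between spreader and the fingers below 0.1 N and linear speed of spreader below 0.02 m/s), for 0.2 s.
At the end, for the whole second after the job is handed in: Lid open (above 1.75 rad); drive, fan, spreader and battery each at rest, released, on its own pad: centres within 10 mm, underside within 3 mm of the pad's top, right way up within 0.1 rad, lined up within 0.2 rad (either way round; fan in any quarter turn) (all of step 2 and all of step 3 and all of step 4 and value of joint lid above 1.75 rad and horizontal distance between battery and battery_pad below 0.01 m and z of battery in the frame of battery_pad between 0.002 and 0.008 m and angle between battery's own z axis and vertical below 0.1 rad and angle between the x axis of battery and the x axis of battery_pad, either way round below 0.2 rad and contact force between battery and the fingers below 0.1 N and linear speed of battery below 0.02 m/s); the robot touches nothing.
It fails at once if the drive falls free (dropped from more than about 20 mm) (contact force between drive and anything else below 0.01 N and linear speed of drive above 0.63 m/s).
It fails at once if the fan falls free (dropped from more than about 20 mm) (contact force between fan and anything else below 0.01 N and linear speed of fan above 0.63 m/s).
It fails at once if the spreader falls free (dropped from more than about 20 mm) (contact force between spreader and anything else below 0.01 N and linear speed of spreader above 0.63 m/s).
It fails at once if the battery falls free (dropped from more than about 20 mm) (contact force between battery and anything else below 0.01 N and linear speed of battery above 0.63 m/s).
It also fails if it takes over 133 s, if anything falls off the work surface, if the arm or the gripper's body presses on something with over 40 N, if the wrist force passes 120 N, or if a joint passes its speed limit or range.

## Working session

There is one attempt and no reset: what is moved stays moved. The work goes in short steps, Python scripts to look and compute and a shell command to move; the robot and the scene stay as the last step left them, time stands still between calls to the robot, and variables do not carry over. Pictures are saved under pics/ and viewed, and the job is handed in when it is done.

```bash
ls; mkdir -p pics; python3 - <<'E'
from rig import manip, optics
import cv2
print(manip.get_state())
for n in ("scene","top","wrist"):
    print(n,optics.camera_model(n)); cv2.imwrite(f"pics/{n}0.png",optics.get_image(n))
E
```

```text
pics
{'clock': 0.0, 'qpos': array([-1.42999093e+00,  2.76600143e-01,  1.50616934e+00, -9.73365274e-06,
        1.36068717e+00, -1.21000919e-01]), 'qd': array([ 0.00159925, -0.00119311,  0.00114413,  0.00030122, -0.00053008,
       -0.00047218]), 'effort': array([ 1.81394174e-03, -4.16767359e+01, -2.45807004e+01, -5.92398756e-04,
        1.10288960e-02, -1.66047391e-05]), 'position': array([ 0.14873902, -0.55486775,  0.23042235]), 'ee_rot': array([-9.31905864e-04,  9.91443846e-01,  1.30530580e-01, -1.39873367e-05]), 'contact_force': array([-0.17099934,  0.33571989, -0.25092887]), 'moment': array([-0.00757348,  0.00349516,  0.05956443]), 'width': 0.08540190933384433}
scene {'fovy': 51.64384259049323, 'cx': 309.94389116223454, 'cy': 238.81928004299002, 'xyz': array([ 0.85623243, -0.3940477 ,  0.7326912 ]), 'orientation': array([-0.30118695,  0.88842666,  0.32866771, -0.10937105])}
top {'fovy': 46.53547044900111, 'cx': 319.5036937021254, 'cy': 242.4713690536537, 'xyz': array([ 0.35474253, -0.0027131 ,  0.93014974]), 'orientation': array([ 0.07834096, -0.69953936,  0.70751352, -0.06270563])}
wrist {'fovy': 65.70646984690485, 'cx': 312.1274788812315, 'cy': 244.73994489364242, 'xyz': array([ 0.21978151, -0.53619789,  0.37247457]), 'orientation': array([ 0.11468179,  0.78510113, -0.60205181, -0.08943111])}
```

View pics/scene0.png

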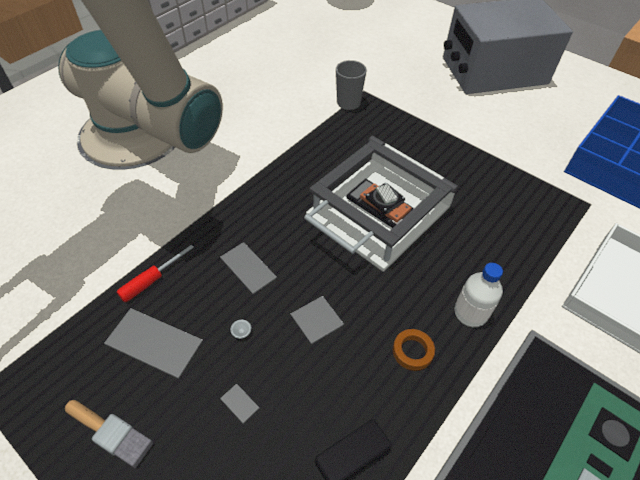

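View pics/top0.png

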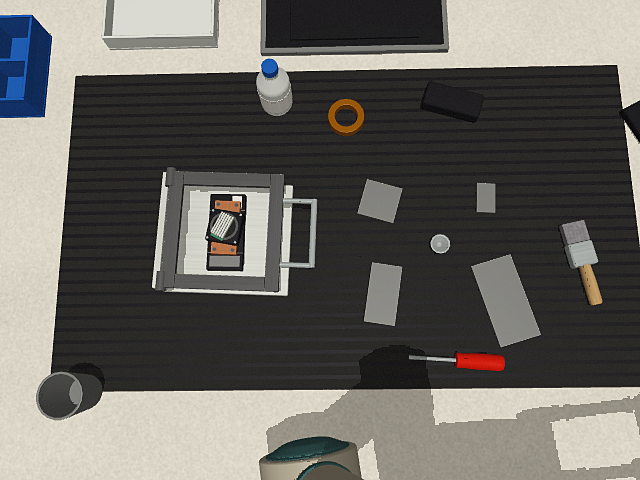

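View pics/wrist0.png

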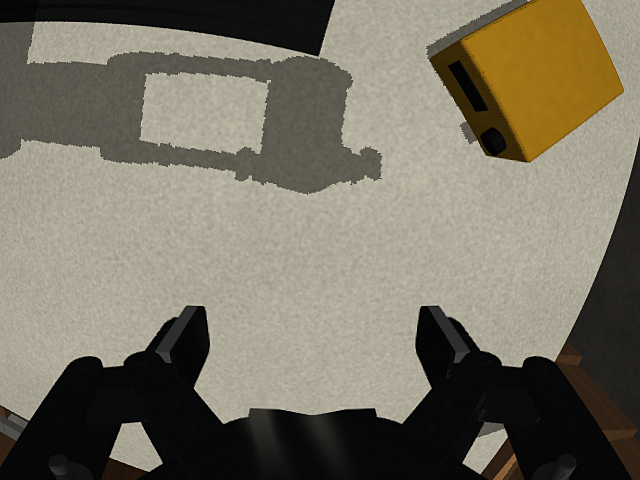

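```bash
cat > h.py <<'E'
import numpy as np, cv2
from scipy.spatial.transform import Rotation as R
from rig import manip, optics
def rot(q): return R.from_quat([q[1],q[2],q[3],q[0]])
def ray(m,px):
    f=240/np.tan(np.radians(m['fovy'])/2)
    return rot(m['orientation']).apply(np.array([(px[0]-m['cx'])/f,(px[1]-m['cy'])/f,1.]))
def rayw(m,px):
    f=240/np.tan(np.radians(m['fovy'])/2)
    d=np.array([px[0]-m['cx'],px[1]-m['cy']]); r=np.hypot(*d); t=r/f
    u=d/r if r>0 else d
    return rot(m['orientation']).apply([np.sin(t)*u[0],np.sin(t)*u[1],np.cos(t)])
def onz(m,px,z,fish=False):
    d=(rayw if fish else ray)(m,px); return m['xyz']+d*(z-m['xyz'][2])/d[2]
def proj(m,P,fish=False):
    p=rot(m['orientation']).inv().apply(np.asarray(P)-m['xyz']); f=240/np.tan(np.radians(m['fovy'])/2)
    if fish:
        r=np.hypot(p[0],p[1]); t=np.arctan2(r,p[2]); k=f*t/max(r,1e-9)
    else: k=f/p[2]
    return np.array([m['cx']+k*p[0],m['cy']+k*p[1]])
def st():
    s=manip.get_state(); Rm=rot(s['ee_rot']).as_matrix()
    print('t',round(s['clock'],2),'p',s['position'].round(4),'x',Rm[:,0].round(3),'y',Rm[:,1].round(3),'z',Rm[:,2].round(3),'F',s['contact_force'].round(1),'w',round(s['width']*1000,1),'q',s['qpos'].round(2))
    return s,Rm
def go(target,yaw=None):
    """target tcp xyz; yaw= desired world dir angle of jaw (tool y) mod pi. prints tool delta mm and spin"""
    s,Rm=st(); d=Rm.T@(np.array(target)-s['position'])*1000
    out='delta %s'%d.round(1)
    if yaw is not None:
        a=np.arctan2(Rm[1,1],Rm[0,1]); dy=yaw-a; dy=(dy+np.pi/2)%np.pi-np.pi/2
        sp=-dy if Rm[2,2]<0 else dy
        out+=' spin %.3f (alt %.3f)'%(sp,sp-np.sign(sp)*np.pi)
    print(out)
E
python3 - <<'E'
from h import *
st()
im=cv2.imread('pics/top0.png'); m=optics.camera_model('top')
hsv=cv2.cvtColor(im,cv2.COLOR_BGR2HSV)
mask=((hsv[...,1]<25)&(hsv[...,2]>90)&(hsv[...,2]<160)).astype(np.uint8)*255
mask[:, :330]=0; mask[350:]=0; mask[:170]=0
mask=cv2.morphologyEx(mask,cv2.MORPH_OPEN,np.ones((3,3)))
for c in cv2.findContours(mask,cv2.RETR_EXTERNAL,cv2.CHAIN_APPROX_NONE)[0]:
    if cv2.contourArea(c)<250: continue
    P=np.array([onz(m,p[0],0.005)[:2] for p in c]); r=cv2.minAreaRect((P*1000).astype(np.float32))
    b=cv2.boxPoints(r); e=[b[1]-b[0],b[2]-b[1]]; l=max(e,key=np.linalg.norm)
    print('px',cv2.minAreaRect(c)[0],'c',np.round(r[0],1),'size',np.round(r[1],1),'long axis deg',np.degrees(np.arctan2(l[1],l[0])).round(1))
big=cv2.resize(im[155:305,145:325],None,fx=4.4,fy=4,interpolation=cv2.INTER_CUBIC)
big=cv2.resize(im[155:305,145:325],None,fx=4,fy=4,interpolation=cv2.INTER_CUBIC)
cv2.imwrite('pics/topfix.png',big)
E
```

```text
t 0.15 p [ 0.1488 -0.555   0.2306] x [0.966 0.259 0.   ] y [ 0.259 -0.966 -0.001] z [-0.     0.001 -1.   ] F [0.4 0.6 0.9] w 85.3 q [-1.43  0.28  1.51 -0.    1.36 -0.12]
px (383.1033935546875, 293.63134765625) c [454.8 -87.8] size [51.3 98.8] long axis deg -8.2
px (505.54376220703125, 300.12042236328125) c [ 442.2 -287.6] size [139.   69.2] long axis deg 16.4
px (575.5000610351562, 231.50001525878906) c [ 555.1 -413.2] size [34.4 38.3] long axis deg -78.1
px (485.5, 197.5) c [ 617.2 -267.3] size [28.9 51.4] long axis deg -3.7
px (379.5660095214844, 200.47848510742188) c [614.4 -86.6] size [63.1 63.6] long axis deg -16.9
```

View pics/topfix.png

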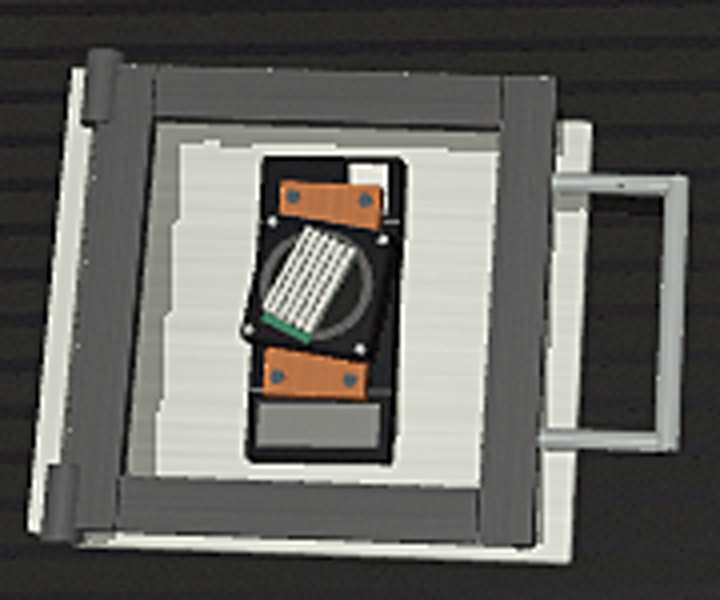

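```bash
python3 - <<'E'
from h import *
m=optics.camera_model('top')
cr=lambda x,y:(145+x/4,155+y/4)
a=onz(m,cr(677,180),.066);b=onz(m,cr(669,446),.066)
print('bar',a,b,np.linalg.norm(a-b),(a+b)/2, np.degrees(np.arctan2(*(a-b)[[1,0]])))
c=onz(m,cr(100,85),.07);d=onz(m,cr(60,500),.07); print('hinge',c,d, np.degrees(np.arctan2(*(c-d)[[1,0]])))
for n,z,ps in [('drive',.061,[(312,226),(357,246),(308,343),(263,320)]),('fan',.052,[(270,213),(390,232),(367,358),(243,337)]),('spr',.040,[(282,180),(383,186),(366,399),(264,393)]),('bat',.030,[(263,157),(407,160),(391,465),(247,460)])]:
    P=np.array([onz(m,cr(*p),z) for p in ps]); e=P-np.roll(P,1,0)
    print(n,(P.mean(0)*1000).round(1),(np.linalg.norm(e,axis=1)*1000).round(1),np.degrees(np.arctan2(e[:,1],e[:,0])).round(1))
s=optics.camera_model('scene'); 
for P in [a,b,(0.4548,-.0878,.005),(.4422,-.2876,.005),(.6172,-.2673,.005),(.6144,-.0866,.005)]: print(proj(s,P).round(1))
E
```

```text
bar [0.59954548 0.02350422 0.066     ] [0.49161925 0.02741121 0.066     ] 0.10799692281789415 [0.54558236 0.02545771 0.066     ] -2.0732366231315833
hinge [0.64197193 0.25716067 0.07      ] [0.47267135 0.26535009 0.07      ] -2.7693574868062685
drive [560.2 171.3  61. ] [42.8 20.3 43.8 20.7] [ -25.9 -115.   154.6   62.2]
fan [561.8 170.1  52. ] [52.5 50.1 52.8 51.3] [ -10.4 -100.1  170.9   79.5]
spr [563.  169.8  40. ] [89.9 42.3 89.8 41.8] [ -3.1 -94.4 176.7  85.8]
bat [556.8 170.2  30. ] [128.8  60.9 129.4  59.3] [ -1.2 -92.1 178.1  87.3]
[354.4 250.9]
[306.7 217. ]
[248.5 266.6]
[154.1 341.2]
[240.7 402.8]
[318.1 318.6]
```

```bash
python3 - <<'E'
from h import *
go((.5456,.0255,.13),np.radians(87.6))
go((.5456,.0255,.047),np.radians(87.6))
E
```

```text
t 0.15 p [ 0.1488 -0.555   0.2306] x [0.966 0.259 0.   ] y [ 0.259 -0.966 -0.001] z [-0.     0.001 -1.   ] F [0.4 0.6 0.9] w 85.3 q [-1.43  0.28  1.51 -0.    1.36 -0.12]
delta [ 533.6 -457.9  101.4] spin 0.304 (alt -2.838)
t 0.15 p [ 0.1488 -0.555   0.2306] x [0.966 0.259 0.   ] y [ 0.259 -0.966 -0.001] z [-0.     0.001 -1.   ] F [0.4 0.6 0.9] w 85.3 q [-1.43  0.28  1.51 -0.    1.36 -0.12]
delta [ 533.5 -457.7  184.4] spin 0.304 (alt -2.838)
```

```bash
python3 -m pendant '[{"gripper":40,"delta_pos":[50,-43,10],"spin":0.03},{"gripper":40,"delta_pos":[533.6,-457.9,100],"spin":0.304},{"gripper":40,"delta_pos":[533.6,-457.9,100],"spin":0.304},{"gripper":40,"delta_pos":[533.6,-457.9,100],"spin":0.304},{"gripper":40,"delta_pos":[533.6,-457.9,100],"spin":0.304},{"gripper":40,"delta_pos":[533.6,-457.9,100],"spin":0.304},{"gripper":40,"delta_pos":[533.6,-457.9,100],"spin":0.304},{"gripper":40,"delta_pos":[533.6,-457.9,100],"spin":0.304},{"gripper":40,"delta_pos":[533.6,-457.9,100],"spin":0.304},{"gripper":40,"delta_pos":[533.6,-457.9,100],"spin":0.304},{"gripper":40,"delta_pos":[533.6,-457.9,100],"spin":0.304},{"gripper":40,"delta_pos":[533.6,-457.9,100],"spin":0.304},{"gripper":40,"delta_pos":[533.6,-457.9,100],"spin":0.304},{"gripper":40,"delta_pos":[533.6,-457.9,100],"spin":0.304},{"gripper":40,"delta_pos":[533.6,-457.9,100],"spin":0.304},{"gripper":40,"delta_pos":[533.6,-457.9,100],"spin":0.304},{"gripper":40,"delta_pos":[533.6,-457.9,100],"spin":0.304},{"gripper":40,"delta_pos":[533.6,-457.9,100],"spin":0.304},{"gripper":40,"delta_pos":[533.6,-457.9,100],"spin":0.304}]' 40
python3 - <<'E'
from h import *
m=optics.camera_model('wrist'); im=optics.get_image('wrist'); cv2.imwrite('pics/w1.png',im)
go((.5456,.0255,.047),np.radians(87.6))
for e in (-1,0,1): print(proj(m,(.5456+e*.054,.0255-e*.0022,.066),True).round())
E
```

```text
clock: 2.05
position: [0.5451, 0.0236, 0.1317]
ee_rot: [0.0, 1.0, -0.022, 0.0]
contact_force: [0.7, 0.1, 0.4]
width: 0.0399
t 2.1 p [0.5452 0.0237 0.1317] x [ 0.999 -0.044  0.   ] y [-0.044 -0.999  0.   ] z [ 0. -0. -1.] F [-0.2  0.   0.4] w 39.9 q [-0.08  0.31  1.72 -0.    1.11  1.53]
delta [ 0.3 -1.9 84.7] spin -0.002 (alt 3.139)
[309. 340.]
[309. 262.]
[308. 170.]
```

View pics/w1.png

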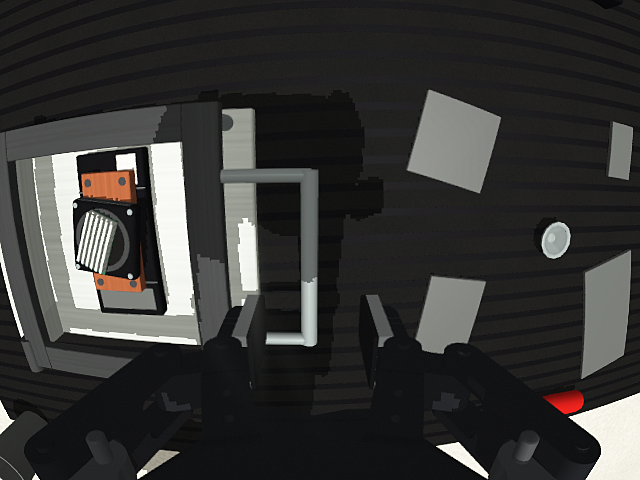

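```bash
python3 -m pendant '[{"gripper":40,"delta_pos":[0,-1.5,42],"spin":0},{"gripper":40,"delta_pos":[0,-1.5,84],"spin":0},{"gripper":40,"delta_pos":[0,-1.5,84.5],"spin":0},{"gripper":40,"delta_pos":[0,-1.5,84.5],"spin":0},{"gripper":2,"delta_pos":[0,-1.5,84.5],"spin":0},{"gripper":2,"delta_pos":[0,-1.5,84.5],"spin":0},{"gripper":2,"delta_pos":[0,-1.5,84.5],"spin":0},{"gripper":2,"delta_pos":[0,-1.5,84.5],"spin":0},{"gripper":2,"delta_pos":[0,-1.5,84.5],"spin":0},{"gripper":2,"delta_pos":[0,-1.5,84.5],"spin":0},{"gripper":2,"delta_pos":[0,-1.5,84.5],"spin":0}]' 40
python3 - <<'E'
from h import *
s,Rm=st()
# arc with radius .235 from current position
h=np.array([.042,.999])
for th in np.arange(0.1,2.01,.1):
    d=np.array([*(h*.235*(1-np.cos(th))),.235*np.sin(th)]); print(round(th,1),(Rm.T@d*1000).round(0), (s['position']+d).round(3))
E
```

```text
clock: 3.2
position: [0.5475, 0.0254, 0.0489]
ee_rot: [0.001, 1.0, -0.021, 0.002]
contact_force: [-0.6, -4.4, 7.7]
width: 0.0085
t 3.2 p [0.5475 0.0254 0.0489] x [ 0.999 -0.042  0.004] y [-0.042 -0.999  0.002] z [ 0.004 -0.002 -1.   ] F [-0.6 -4.4  7.7] w 8.5 q [-0.08  0.4   1.83 -0.    0.91  1.53]
0.1 [  0.  -1. -23.] [0.548 0.027 0.072]
0.2 [  0.  -5. -47.] [0.548 0.03  0.096]
0.3 [  0. -10. -69.] [0.548 0.036 0.118]
0.4 [  0. -18. -92.] [0.548 0.044 0.14 ]
0.5 [   1.  -29. -113.] [0.549 0.054 0.162]
0.6 [   1.  -41. -133.] [0.549 0.066 0.182]
0.7 [   1.  -55. -151.] [0.55  0.081 0.2  ]
0.8 [   1.  -71. -169.] [0.55  0.097 0.218]
0.9 [   1.  -89. -184.] [0.551 0.114 0.233]
1.0 [   1. -108. -198.] [0.552 0.133 0.247]
1.1 [   1. -128. -210.] [0.553 0.154 0.258]
1.2 [   1. -149. -219.] [0.554 0.175 0.268]
1.3 [   1. -172. -227.] [0.555 0.197 0.275]
1.4 [   1. -195. -232.] [0.556 0.22  0.281]
1.5 [   1. -218. -235.] [0.557 0.244 0.283]
1.6 [   1. -241. -235.] [0.558 0.267 0.284]
1.7 [   1. -265. -234.] [0.559 0.29  0.282]
1.8 [   1. -288. -229.] [0.56  0.314 0.278]
1.9 [   1. -311. -223.] [0.561 0.336 0.271]
2.0 [   1. -332. -214.] [0.561 0.358 0.263]
```

```bash
python3 -m pendant '[{"gripper":2,"delta_pos":[0,0,-12],"spin":0},{"gripper":2,"delta_pos":[0,-1,-23],"spin":0},{"gripper":2,"delta_pos":[0,-3,-35],"spin":0},{"gripper":2,"delta_pos":[0,-5,-47],"spin":0},{"gripper":2,"delta_pos":[0,-7,-58],"spin":0},{"gripper":2,"delta_pos":[0,-10,-69],"spin":0},{"gripper":2,"delta_pos":[0,-14,-81],"spin":0},{"gripper":2,"delta_pos":[0,-18,-92],"spin":0},{"gripper":2,"delta_pos":[1,-23,-103],"spin":0},{"gripper":2,"delta_pos":[1,-29,-113],"spin":0},{"gripper":2,"delta_pos":[1,-29,-113],"spin":0}]' 40
python3 - <<'E'
from h import *
st()
cv2.imwrite('pics/s2.png',optics.get_image('scene'))
E
```

```text
clock: 4.3
position: [0.5488, 0.0535, 0.1626]
ee_rot: [0.003, 1.0, -0.02, 0.002]
contact_force: [0.4, -8.6, 2.9]
width: 0.0088
t 4.3 p [0.5488 0.0535 0.1626] x [ 0.999 -0.041  0.004] y [-0.041 -0.999  0.005] z [ 0.003 -0.005 -1.   ] F [ 0.4 -8.6  2.9] w 8.8 q [-0.03  0.29  1.67 -0.01  1.18  1.59]
```

View pics/s2.png

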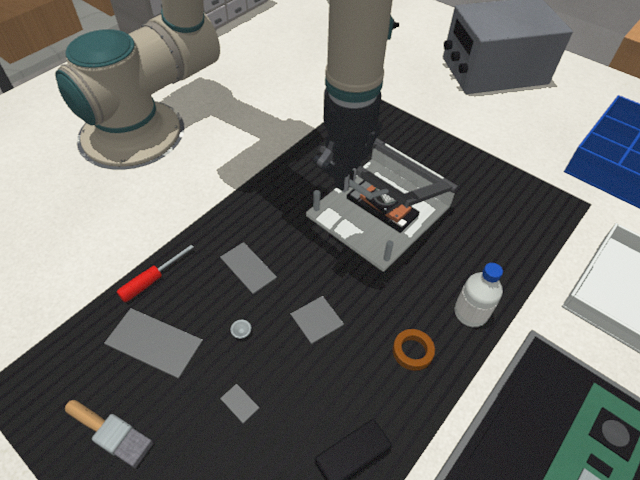

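```bash
python3 -m pendant '[{"gripper":2,"delta_pos":[0,-6,-10],"spin":0},{"gripper":2,"delta_pos":[0,-12,-20],"spin":0},{"gripper":2,"delta_pos":[0,-19,-29],"spin":0},{"gripper":2,"delta_pos":[0,-26,-38],"spin":0},{"gripper":2,"delta_pos":[0,-34,-47],"spin":0},{"gripper":2,"delta_pos":[0,-42,-56],"spin":0},{"gripper":2,"delta_pos":[0,-51,-64],"spin":0},{"gripper":2,"delta_pos":[0,-60,-71],"spin":0},{"gripper":2,"delta_pos":[0,-70,-78],"spin":0},{"gripper":2,"delta_pos":[0,-79,-85],"spin":0},{"gripper":2,"delta_pos":[0,-89,-91],"spin":0},{"gripper":2,"delta_pos":[0,-99,-97],"spin":0},{"gripper":2,"delta_pos":[0,-110,-102],"spin":0},{"gripper":2,"delta_pos":[0,-120,-106],"spin":0},{"gripper":2,"delta_pos":[0,-132,-110],"spin":0},{"gripper":2,"delta_pos":[0,-143,-114],"spin":0},{"gripper":2,"delta_pos":[0,-143,-114],"spin":0}]' 40
python3 - <<'E'
from h import *
st()
cv2.imwrite('pics/s3.png',optics.get_image('scene'))
E
```

```text
clock: 6.05
position: [0.5557, 0.1986, 0.278]
ee_rot: [0.0, 1.0, -0.021, 0.004]
contact_force: [2.0, -3.9, 9.6]
width: 0.008
t 6.05 p [0.5557 0.1986 0.278 ] x [ 0.999 -0.041  0.008] y [-0.041 -0.999  0.   ] z [ 0.008 -0.001 -1.   ] F [ 2.  -3.9  9.6] w 8.0 q [ 0.23  0.27  1.39 -0.    1.47  1.84]
```

View pics/s3.png

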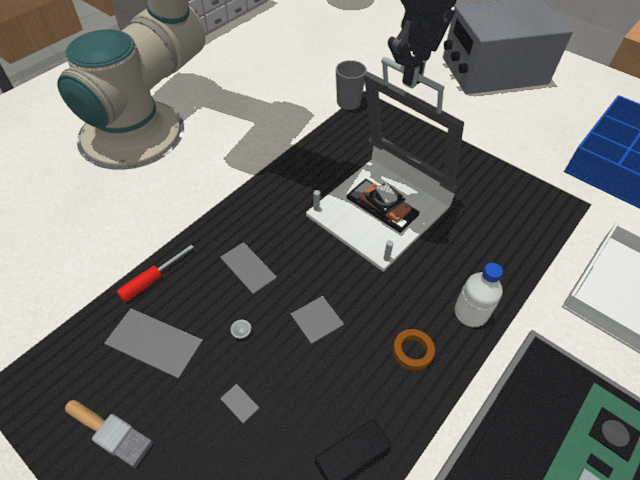

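```bash
python3 -m pendant '[{"gripper":2,"delta_pos":[0,-12,-1],"spin":0},{"gripper":2,"delta_pos":[0,-23,-3],"spin":0},{"gripper":2,"delta_pos":[0,-35,-4],"spin":0},{"gripper":2,"delta_pos":[0,-46,-5],"spin":0},{"gripper":2,"delta_pos":[0,-58,-6],"spin":0},{"gripper":2,"delta_pos":[0,-69,-6],"spin":0},{"gripper":2,"delta_pos":[0,-81,-5],"spin":0},{"gripper":2,"delta_pos":[0,-93,-4],"spin":0},{"gripper":2,"delta_pos":[0,-105,-2],"spin":0},{"gripper":2,"delta_pos":[0,-116,0],"spin":0},{"gripper":2,"delta_pos":[0,-128,3],"spin":0},{"gripper":2,"delta_pos":[0,-139,6],"spin":0},{"gripper":2,"delta_pos":[0,-150,10],"spin":0},{"gripper":2,"delta_pos":[0,-160,14],"spin":0},{"gripper":2,"delta_pos":[0,-160,14],"spin":0}]' 40
python3 - <<'E'
from h import *
st()
cv2.imwrite('pics/s4.png',optics.get_image('scene'))
E
```

```text
clock: 7.6
position: [0.5631, 0.36, 0.2612]
ee_rot: [-0.001, 1.0, -0.021, 0.003]
contact_force: [5.3, 0.4, 1.8]
width: 0.008
t 7.6 p [0.5631 0.36   0.2612] x [ 0.999 -0.041  0.006] y [-0.041 -0.999 -0.003] z [ 0.007  0.003 -1.   ] F [5.3 0.4 1.8] w 8.0 q [ 0.47  0.4   1.24 -0.    1.49  2.08]
```

View pics/s4.png

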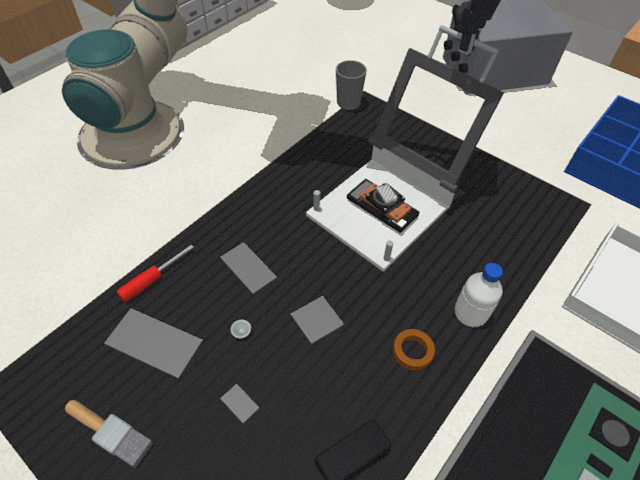

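```bash
python3 -m pendant '[{"gripper":60,"delta_pos":[0,0,0],"spin":0},{"gripper":60,"delta_pos":[0,0,0],"spin":0},{"gripper":60,"delta_pos":[0,0,0],"spin":0},{"gripper":60,"delta_pos":[0,0,0],"spin":0},{"gripper":60,"delta_pos":[0,0,-20],"spin":0},{"gripper":60,"delta_pos":[0,0,-60],"spin":0},{"gripper":60,"delta_pos":[0,10,-80],"spin":0},{"gripper":60,"delta_pos":[0,55,-80],"spin":0},{"gripper":60,"delta_pos":[0,100,-80],"spin":0},{"gripper":60,"delta_pos":[-2,150,-60],"spin":0},{"gripper":60,"delta_pos":[-20,190,-20],"spin":0.1},{"gripper":60,"delta_pos":[-40,190,30],"spin":0.2},{"gripper":60,"delta_pos":[-40,190,50],"spin":0.2},{"gripper":60,"delta_pos":[-40,190,50],"spin":0.2},{"gripper":60,"delta_pos":[-40,190,50],"spin":0.2}]' 40
python3 - <<'E'
from h import *
st()
cv2.imwrite('pics/s5.png',optics.get_image('scene'))
m=optics.camera_model('wrist'); im=optics.get_image('wrist'); cv2.imwrite('pics/w5.png',im); print(m)
E
```

```text
clock: 9.15
position: [0.5134, 0.1701, 0.2105]
ee_rot: [-0.0, 0.993, -0.121, 0.0]
contact_force: [0.8, 0.0, 0.1]
width: 0.0598
t 9.15 p [0.5134 0.1701 0.2105] x [ 0.971 -0.24   0.001] y [-0.24  -0.971 -0.   ] z [ 0.001  0.    -1.   ] F [0.8 0.  0.1] w 59.8 q [0.19 0.24 1.61 0.   1.29 2.  ]
{'fovy': 65.70646984690485, 'cx': 312.1274788812315, 'cy': 244.73994489364242, 'xyz': array([0.58546666, 0.15290673, 0.35382438]), 'orientation': array([-0.08808379, -0.61041955,  0.77887408,  0.11394904])}
```

View pics/s5.png

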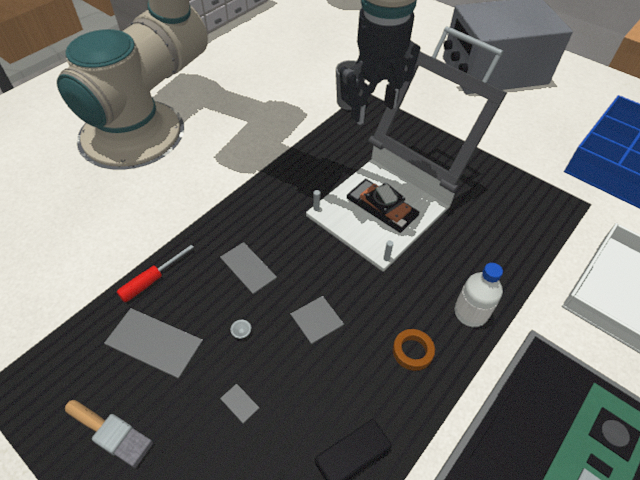

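View pics/w5.png

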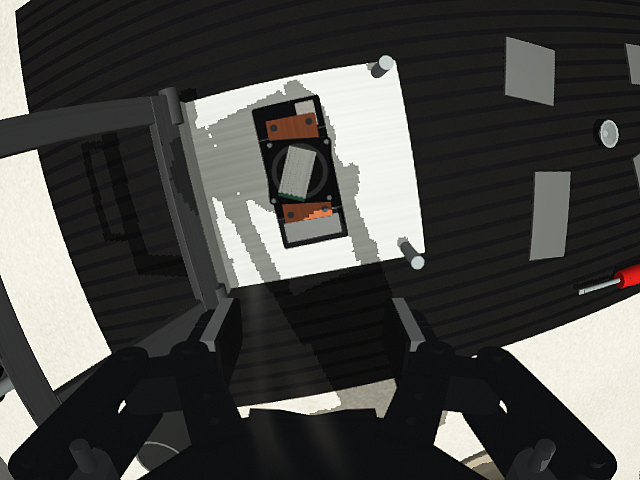

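```bash
python3 - <<'E'
import cv2
im=cv2.imread('pics/w5.png')[80:260,220:380]
im=cv2.convertScaleAbs(im,alpha=1.5,beta=20)
cv2.imwrite('pics/w5z.png',cv2.resize(im,None,fx=3.3,fy=3.3,interpolation=cv2.INTER_CUBIC))
E
```

```text
(no output)
```

View pics/w5z.png

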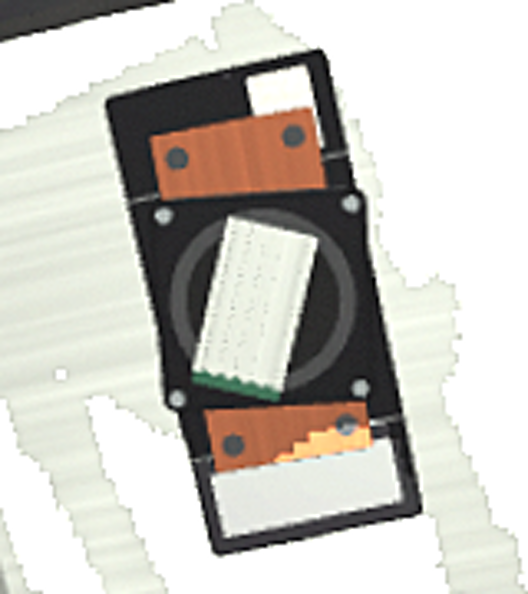

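```bash
python3 - <<'E'
from h import *
m={'fovy': 65.70646984690485, 'cx': 312.1274788812315, 'cy': 244.73994489364242, 'xyz': np.array([0.58546666, 0.15290673, 0.35382438]), 'orientation': np.array([-0.08808379, -0.61041955,  0.77887408,  0.11394904])}
cr=lambda p:(220+p[0]/3.3,80+p[1]/3.3)
for n,ps,zs in [('drive',[(229,216),(318,238),(280,400),(195,383)],[.061,.061,.054,.054]),('fan',[(139,203),(362,190),(396,412),(168,408)],[.052]*4),('spr',[(150,135),(310,108),(371,444),(214,472)],[.04]*4),('bat',[(107,100),(322,50),(420,512),(218,553)],[.03]*4)]:
    P=np.array([onz(m,cr(p),z,True) for p,z in zip(ps,zs)])*1000; e=P-np.roll(P,1,0)
    print(n,P.mean(0).round(1),np.linalg.norm(e[:,:2],axis=1).round(1),np.degrees(np.arctan2(e[:,1],e[:,0])).round(1))
for c in [(.56,.171)]: go((c[0],c[1],.1),np.radians(64.5))
E
```

```text
drive [559.9 172.   57.5] [42.4 21.7 41.4 21.5] [ -26.5 -118.1  153.2   64.4]
fan [560.5 169.3  52. ] [51.8 54.5 56.  57.1] [  -6.9 -100.9  175.3   75.1]
spr [562.8 170.3  40. ] [89.4 40.9 88.4 41.9] [ -4.  -94.9 176.6  86.5]
bat [557.7 170.4  30. ] [126.7  57.5 127.1  56.8] [ -1.2 -91.5 178.5  88.1]
t 9.25 p [0.5151 0.1707 0.2121] x [ 0.971 -0.239  0.004] y [-0.239 -0.971 -0.002] z [ 0.005  0.001 -1.   ] F [-0.8  0.2  0.3] w 60.2 q [ 0.19  0.24  1.61 -0.    1.29  2.  ]
delta [ 43.1 -10.8 112.3] spin 0.203 (alt -2.938)
```

```bash
cat >> h.py <<'E'
import json
def cmd(): return json.load(open('cmd.json'))
def upd(d,sp):
    c=cmd(); a=c[3]; x=np.array([np.cos(a),np.sin(a)]); y=np.array([np.sin(a),-np.cos(a)])
    p=np.array(c[:2])+x*d[0]+y*d[1]; c=[p[0],p[1],c[2]-d[2],a-sp]; json.dump(c,open('cmd.json','w')); return c
def plan(x,y,z,jaw):
    "mm, deg; jaw yaw"
    c=cmd(); a=c[3]; X=np.array([np.cos(a),np.sin(a)]); Y=np.array([np.sin(a),-np.cos(a)])
    d=np.array([x,y])-c[:2]; ja=a-np.pi/2
    dy=(np.radians(jaw)-ja+np.pi/2)%np.pi-np.pi/2
    print('plan d',(d@X).round(1),(d@Y).round(1),round(c[2]-z,1),'spin',round(-dy,3),'dist',np.linalg.norm(d).round())
E
python3 - <<'E'
from h import *
json.dump([513.0,170.5,209.5,np.radians(-13.88)],open('cmd.json','w'))
ps=[]
for i in range(10):
    optics.get_image('top'); ps.append(manip.get_state()['position'])
print(np.mean(ps,0),np.std(ps,0))
plan(560,171.7,120,63.6)
plan(560,171.7,54,63.6)
E
```

```text
[0.5137487  0.17035476 0.21083307] [0.00073162 0.00023608 0.00077682]
plan d 45.3 -12.4 89.5 spin 0.219 dist 47.0
plan d 45.3 -12.4 155.5 spin 0.219 dist 47.0
```

```bash
python3 -m pendant '[{"gripper":42,"delta_pos":[20,-6,30],"spin":0.1},{"gripper":42,"delta_pos":[45.3,-12.4,70],"spin":0.219},{"gripper":42,"delta_pos":[45.3,-12.4,110],"spin":0.219},{"gripper":42,"delta_pos":[45.3,-12.4,135],"spin":0.219},{"gripper":42,"delta_pos":[45.3,-12.4,150],"spin":0.219},{"gripper":42,"delta_pos":[45.3,-12.4,156],"spin":0.219},{"gripper":42,"delta_pos":[45.3,-12.4,156],"spin":0.219},{"gripper":42,"delta_pos":[45.3,-12.4,156],"spin":0.219}]' 30
python3 - <<'E'
from h import *
upd([45.3,-12.4,156],.219); st(); print(cmd())
cv2.imwrite('pics/w6.png',optics.get_image('wrist'))
ps=[manip.get_state()['position']]
for i in range(4):
    optics.get_image('top'); ps.append(manip.get_state()['position'])
print(np.mean(ps,0))
E
```

```text
clock: 10.55
position: [0.5606, 0.1713, 0.0547]
ee_rot: [-0.0, 0.974, -0.229, 0.001]
contact_force: [-0.8, 0.0, -0.0]
width: 0.0422
t 10.55 p [0.5606 0.1713 0.0547] x [ 0.896 -0.445  0.001] y [-0.445 -0.896 -0.001] z [ 0.002  0.    -1.   ] F [-0.8  0.  -0. ] w 42.2 q [ 0.18  0.44  1.73 -0.    0.97  2.21]
[559.9518784663312, 171.67094341573932, 53.5, -0.46125170017681294]
[0.56057451 0.17130367 0.05495063]
```

View pics/w6.png

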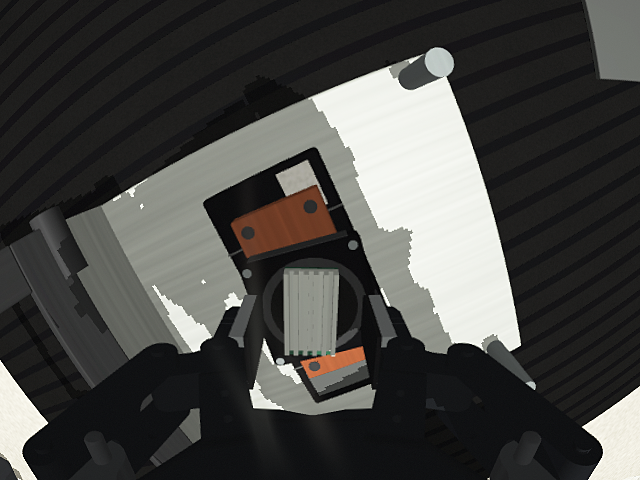

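```bash
python3 -m pendant '[{"gripper":42,"delta_pos":[0,0,1],"spin":0},{"gripper":10,"delta_pos":[0,0,1],"spin":0},{"gripper":10,"delta_pos":[0,0,1],"spin":0},{"gripper":10,"delta_pos":[0,0,1],"spin":0},{"gripper":10,"delta_pos":[0,0,1],"spin":0},{"gripper":10,"delta_pos":[0,0,1],"spin":0},{"gripper":10,"delta_pos":[0,0,1],"spin":0},{"gripper":10,"delta_pos":[0,0,1],"spin":0},{"gripper":10,"delta_pos":[0,0,-5],"spin":0},{"gripper":10,"delta_pos":[0,0,-20],"spin":0},{"gripper":10,"delta_pos":[0,0,-60],"spin":0},{"gripper":10,"delta_pos":[0,0,-100],"spin":0},{"gripper":10,"delta_pos":[0,0,-100],"spin":0}]' 30
python3 - <<'E'
from h import *
c=cmd(); json.dump([c[0]+.5,c[1],c[2]+1.2,c[3]],open('cmd.json','w'))
upd([0,0,-100],0); st(); print(cmd())
cv2.imwrite('pics/w7.png',optics.get_image('wrist'))
plan(617.2,-267.3,120,86.3)
E
```

```text
clock: 12.1
position: [0.5635, 0.1719, 0.1595]
ee_rot: [-0.002, 0.974, -0.228, 0.005]
contact_force: [0.4, 0.1, -0.7]
width: 0.021
t 12.1 p [0.5635 0.1719 0.1595] x [ 0.896 -0.445  0.009] y [-0.445 -0.896 -0.007] z [ 0.011  0.002 -1.   ] F [ 0.4  0.1 -0.7] w 21.0 q [ 0.18  0.34  1.6  -0.    1.19  2.21]
[560.4518784663312, 171.67094341573932, 154.7, -0.46125170017681294]
plan d 246.2 367.8 34.7 spin -0.397 dist 443.0
```

View pics/w7.png

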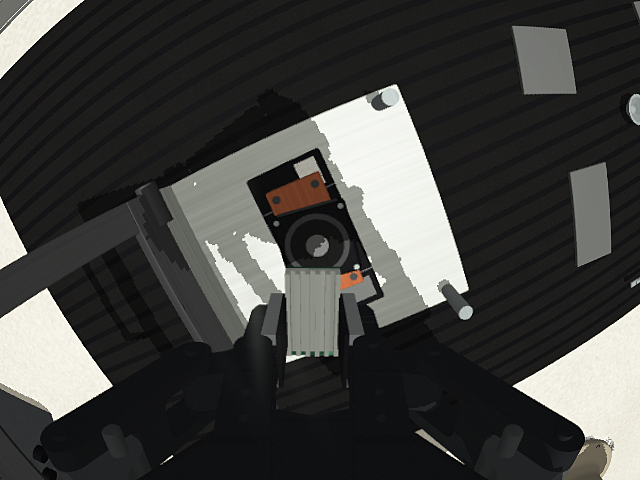

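```bash
python3 -m pendant '[{"gripper":10,"delta_pos":[12,18,0],"spin":-0.02},{"gripper":10,"delta_pos":[36,54,0],"spin":-0.08},{"gripper":10,"delta_pos":[62,92,0],"spin":-0.14},{"gripper":10,"delta_pos":[88,131,5],"spin":-0.18},{"gripper":10,"delta_pos":[114,170,10],"spin":-0.22},{"gripper":10,"delta_pos":[140,209,15],"spin":-0.26},{"gripper":10,"delta_pos":[166,248,20],"spin":-0.3},{"gripper":10,"delta_pos":[192,287,25],"spin":-0.34},{"gripper":10,"delta_pos":[216,323,30],"spin":-0.38},{"gripper":10,"delta_pos":[234,350,34.7],"spin":-0.397},{"gripper":10,"delta_pos":[246.2,367.8,34.7],"spin":-0.397},{"gripper":10,"delta_pos":[246.2,367.8,34.7],"spin":-0.397},{"gripper":10,"delta_pos":[246.2,367.8,34.7],"spin":-0.397},{"gripper":10,"delta_pos":[246.2,367.8,34.7],"spin":-0.397}]' 30
python3 - <<'E'
from h import *
upd([246.2,367.8,34.7],-.397); s,_=st(); print(cmd())
ps=[]
for i in range(3):
    m=optics.camera_model('wrist');im=optics.get_image('wrist'); ps.append(manip.get_state()['position'])
cv2.imwrite('pics/w8.png',im); print(np.mean(ps,0))
for dx,dy in [(26,16),(26,-16),(-26,-16),(-26,16),(0,0)]:
    a=np.radians(-3.7); print(proj(m,(.6172+(dx*np.cos(a)-dy*np.sin(a))/1e3,-.2673+(dx*np.sin(a)+dy*np.cos(a))/1e3,.005),True).round(0))
E
```

```text
clock: 13.55
position: [0.6162, -0.266, 0.1189]
ee_rot: [-0.001, 1.0, -0.032, -0.001]
contact_force: [-0.6, 0.4, -0.5]
width: 0.0208
t 13.55 p [ 0.6162 -0.266   0.1189] x [ 0.998 -0.063 -0.001] y [-0.063 -0.998 -0.001] z [-0.001  0.001 -1.   ] F [-0.6  0.4 -0.5] w 20.8 q [-0.51  0.49  1.45  0.    1.2   1.12]
[617.2265135332759, -267.2685977662044, 119.99999999999999, -0.06425170017681292]
[ 0.61651705 -0.26603881  0.11931542]
[291. 203.]
[337. 203.]
[336. 273.]
[292. 273.]
[314. 239.]
```

View pics/w8.png

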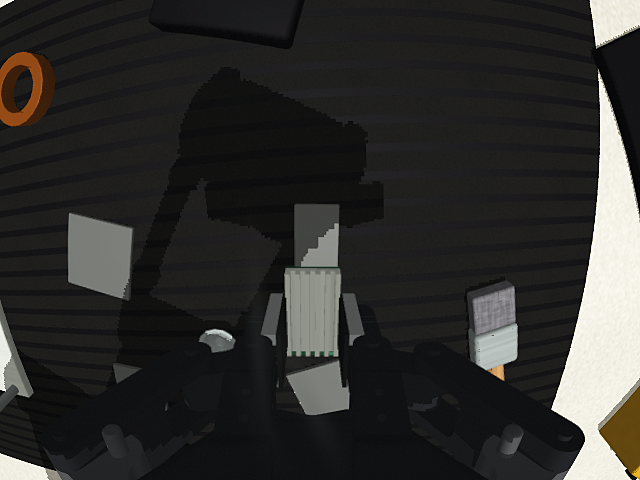

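```bash
python3 -m pendant '[{"gripper":10,"delta_pos":[0.5,2.5,30],"spin":0},{"gripper":10,"delta_pos":[0.5,2.5,65],"spin":0},{"gripper":10,"delta_pos":[0.5,2.5,90],"spin":0},{"gripper":10,"delta_pos":[0.5,2.5,104],"spin":0},{"gripper":10,"delta_pos":[0.5,2.5,107],"spin":0},{"gripper":10,"delta_pos":[0.5,2.5,107],"spin":0},{"gripper":10,"delta_pos":[0.5,2.5,107],"spin":0}]' 30
python3 - <<'E'
from h import *
upd([.5,2.5,107],0)
ps=[]
for i in range(4):
    m=optics.camera_model('wrist');im=optics.get_image('wrist'); ps.append(manip.get_state()['position'])
cv2.imwrite('pics/w9.png',im); print(np.mean(ps,0)); st(); print(cmd())
im=optics.get_image('scene')[330:460,180:320]; cv2.imwrite('pics/s9.png',cv2.resize(im,None,fx=4,fy=4,interpolation=cv2.INTER_CUBIC))
E
```

```text
clock: 14.4
position: [0.6181, -0.2708, 0.0137]
ee_rot: [0.001, 0.999, -0.032, 0.001]
contact_force: [0.2, -0.9, 0.3]
width: 0.0212
[ 0.61783362 -0.27080675  0.01363624]
t 14.6 p [ 0.6176 -0.2707  0.0134] x [ 0.998 -0.064  0.002] y [-0.064 -0.998  0.001] z [ 0.002 -0.001 -1.   ] F [-0.1  0.5 -0.9] w 20.8 q [-0.52  0.59  1.56 -0.    0.99  1.12]
[617.5649630652332, -269.79554294058346, 12.999999999999986, -0.06425170017681292]
```

View pics/w9.png

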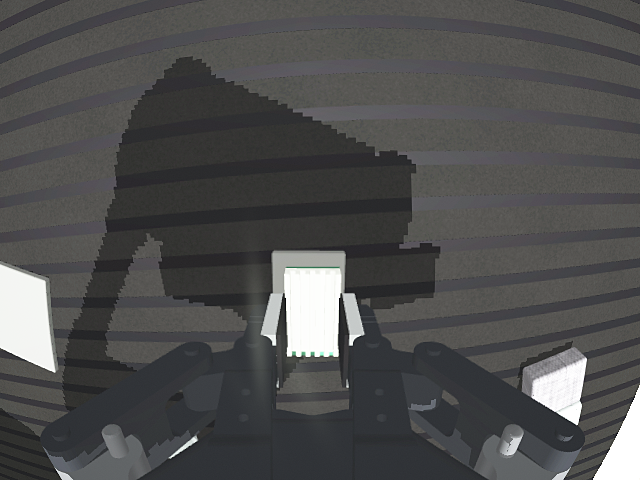

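View pics/s9.png

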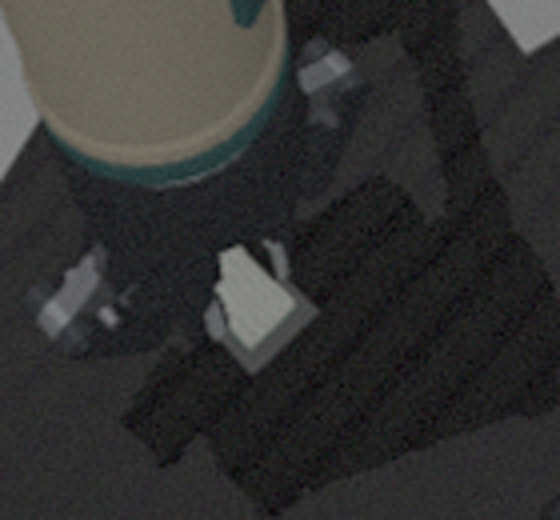

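```bash
python3 - <<'E'
from h import *
m=optics.camera_model('wrist')
z=.0135-.002
for p,h in [((273,251),.005),((345,251),.005),((284,268),z+.009),((342,268),z+.009),((285,357),z+.004),((338,357),z+.004)]: print(p,(onz(m,p,h,True)*1000).round(1))
E
```

```text
(273, 251) [ 644.  -255.6    5. ]
(345, 251) [ 642.  -286.1    5. ]
(284, 268) [ 641.6 -261.2   20.5]
(342, 268) [ 640.2 -283.6   20.5]
(285, 357) [ 597.3 -257.1   15.5]
(338, 357) [ 595.8 -280.7   15.5]
```

```bash
python3 -m pendant '[{"gripper":10,"delta_pos":[-1.5,-1.4,2],"spin":0},{"gripper":10,"delta_pos":[-1.5,-1.4,4],"spin":0},{"gripper":10,"delta_pos":[-1.5,-1.4,5.5],"spin":0},{"gripper":10,"delta_pos":[-1.5,-1.4,6],"spin":0},{"gripper":10,"delta_pos":[-1.5,-1.4,6],"spin":0},{"gripper":10,"delta_pos":[-1.5,-1.4,6],"spin":0}]' 30
python3 - <<'E'
from h import *
upd([-1.5,-1.4,6],0); st(); cv2.imwrite('pics/w10.png',optics.get_image('wrist'))
E
```

```text
clock: 15.25
position: [0.6154, -0.2688, 0.0061]
ee_rot: [0.0, 0.999, -0.032, -0.0]
contact_force: [-1.3, 0.7, 1.1]
width: 0.0209
t 15.25 p [ 0.6154 -0.2688  0.0061] x [ 0.998 -0.064 -0.   ] y [-0.064 -0.998  0.   ] z [-0.  0. -1.] F [-1.3  0.7  1.1] w 20.9 q [-0.52  0.6   1.57 -0.    0.97  1.12]
```

View pics/w10.png

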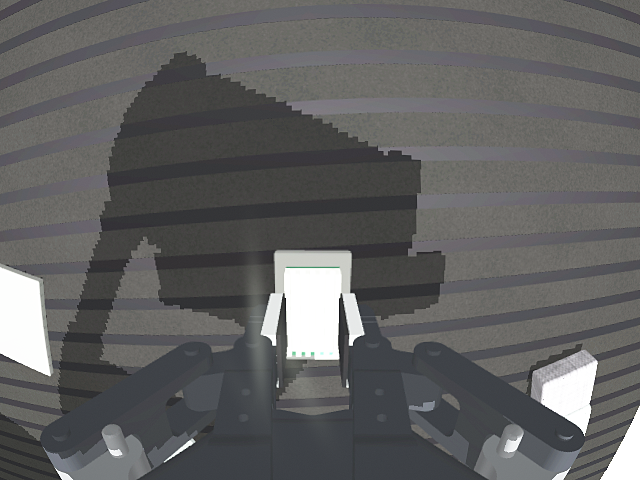

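```bash
python3 -m pendant '[{"gripper":42,"delta_pos":[0,0,0],"spin":0},{"gripper":42,"delta_pos":[0,0,0],"spin":0},{"gripper":42,"delta_pos":[0,0,0],"spin":0},{"gripper":42,"delta_pos":[0,0,0],"spin":0},{"gripper":42,"delta_pos":[0,0,-10],"spin":0},{"gripper":42,"delta_pos":[0,0,-40],"spin":0},{"gripper":42,"delta_pos":[0,0,-90],"spin":0},{"gripper":42,"delta_pos":[0,0,-140],"spin":0},{"gripper":42,"delta_pos":[0,0,-143],"spin":0},{"gripper":42,"delta_pos":[0,0,-143],"spin":0},{"gripper":42,"delta_pos":[0,0,-143],"spin":0}]' 30
python3 - <<'E'
from h import *
upd([0,0,-143],0); st(); print(cmd())
m=optics.camera_model('wrist');im=optics.get_image('wrist');cv2.imwrite('pics/w11.png',im); json.dump({k:np.array(v).tolist() for k,v in m.items()},open('m11.json','w'))
plan(561,169.7,150,80)
E
```

```text
clock: 16.4
position: [0.6147, -0.2683, 0.1485]
ee_rot: [-0.0, 0.999, -0.032, -0.001]
contact_force: [0.7, 0.1, -0.9]
width: 0.042
t 16.4 p [ 0.6147 -0.2683  0.1485] x [ 0.998 -0.064 -0.001] y [-0.064 -0.998 -0.001] z [-0.001  0.001 -1.   ] F [ 0.7  0.1 -0.9] w 42.0 q [-0.52  0.47  1.41 -0.    1.26  1.12]
[616.157948712514, -268.30212049156165, 150.0, -0.06425170017681292]
plan d -83.2 -433.6 0.0 spin 0.11 dist 441.0
```

View pics/w11.png

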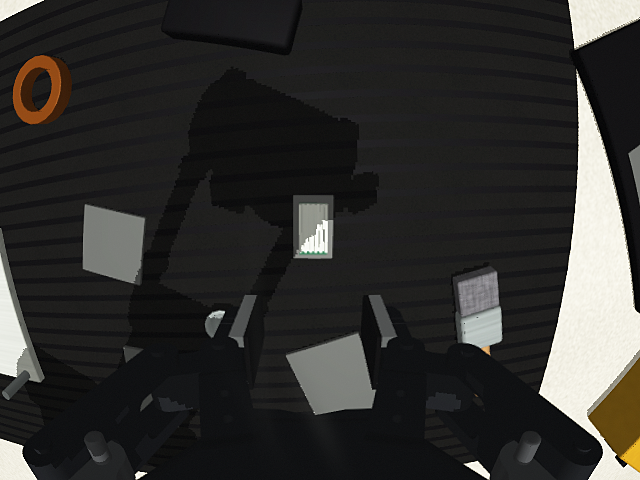

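```bash
python3 -m pendant '[{"gripper":75,"delta_pos":[-4,-20,0],"spin":0},{"gripper":75,"delta_pos":[-12,-60,0],"spin":0.02},{"gripper":75,"delta_pos":[-20,-105,0],"spin":0.04},{"gripper":75,"delta_pos":[-29,-150,0],"spin":0.06},{"gripper":75,"delta_pos":[-37,-195,0],"spin":0.08},{"gripper":75,"delta_pos":[-46,-240,0],"spin":0.1},{"gripper":75,"delta_pos":[-55,-285,0],"spin":0.11},{"gripper":75,"delta_pos":[-63,-330,0],"spin":0.11},{"gripper":75,"delta_pos":[-72,-375,0],"spin":0.11},{"gripper":75,"delta_pos":[-80,-415,0],"spin":0.11},{"gripper":75,"delta_pos":[-83.2,-433.6,0],"spin":0.11},{"gripper":75,"delta_pos":[-83.2,-433.6,30],"spin":0.11},{"gripper":75,"delta_pos":[-83.2,-433.6,50],"spin":0.11},{"gripper":75,"delta_pos":[-83.2,-433.6,50],"spin":0.11},{"gripper":75,"delta_pos":[-83.2,-433.6,50],"spin":0.11}]' 40
python3 - <<'E'
from h import *
upd([-83.2,-433.6,50],.11)
ps=[]
for i in range(4):
    m=optics.camera_model('wrist');im=optics.get_image('wrist'); ps.append(manip.get_state()['position'])
print(np.mean(ps,0)*1000,cmd()); st()
cv2.imwrite('pics/w12.png',im); json.dump({k:np.array(v).tolist() for k,v in m.items()},open('m12.json','w'))
E
```

```text
clock: 17.95
position: [0.5591, 0.1697, 0.0983]
ee_rot: [0.0, 0.996, -0.087, -0.001]
contact_force: [0.9, 0.0, 0.4]
width: 0.0752
[560.67397196 169.43469239  99.83552905] [560.9699986145819, 169.74524014880126, 100.0, -0.1742517001768129]
t 18.15 p [0.561  0.1693 0.1002] x [ 0.985 -0.174  0.002] y [-0.174 -0.985 -0.001] z [ 0.002  0.    -1.   ] F [-0.4 -0.7 -0.2] w 75.1 q [ 0.17  0.39  1.68 -0.    1.07  1.92]
```

View pics/w12.png

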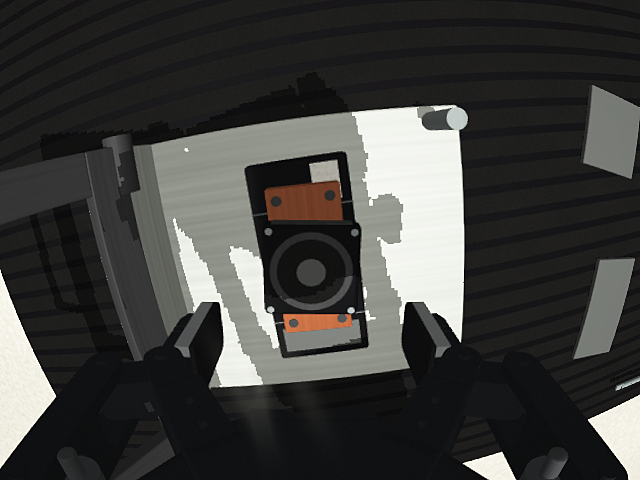

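```bash
python3 - <<'E'
from h import *
m=json.load(open('m12.json')); m={k:np.array(v) for k,v in m.items()}
print(onz(m,(311.5,271),.052,True)*1000)
P=np.array([onz(m,p,.052,True) for p in [(263,222),(359,222),(361,313),(265,312)]])*1000; print(P.round(1),P.mean(0))
plan(561,169.7,40,80)
E
python3 -m pendant '[{"gripper":75,"delta_pos":[0,0,25],"spin":0},{"gripper":75,"delta_pos":[0,0,45],"spin":0},{"gripper":75,"delta_pos":[0,0,55],"spin":0},{"gripper":75,"delta_pos":[0,0,60],"spin":0},{"gripper":75,"delta_pos":[0,0,60],"spin":0},{"gripper":75,"delta_pos":[0,0,60],"spin":0}]' 40
python3 - <<'E'
from h import *
upd([0,0,60],0)
ps=[]
for i in range(3):
    im=optics.get_image('wrist'); ps.append(manip.get_state()['position'])
print(np.mean(ps,0)*1000,cmd()); st()
cv2.imwrite('pics/w13.png',im)
E
```

```text
[562.39084822 169.64391119  52.        ]
[[593.9 190.1  52. ]
 [585.1 140.2  52. ]
 [531.8 146.1  52. ]
 [542.  200.4  52. ]] [563.23667733 169.19013546  52.        ]
plan d 0.0 0.0 60.0 spin 0.0 dist 0.0
clock: 18.75
position: [0.561, 0.1693, 0.0399]
ee_rot: [-0.0, 0.996, -0.087, 0.001]
contact_force: [-0.4, -0.4, 0.1]
width: 0.0753
[561.0591     169.32949351  40.00654645] [560.9699986145819, 169.74524014880126, 40.0, -0.1742517001768129]
t 18.9 p [0.561  0.1693 0.04  ] x [ 0.985 -0.173  0.002] y [-0.173 -0.985 -0.001] z [ 0.002  0.    -1.   ] F [0.6 0.6 0.3] w 75.0 q [ 0.17  0.46  1.75 -0.    0.94  1.92]
```

View pics/w13.png

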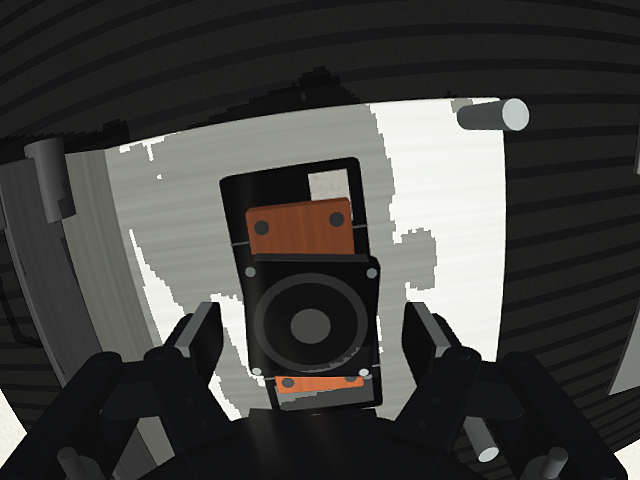

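```bash
python3 -m pendant '[{"gripper":40,"delta_pos":[1,0,0],"spin":0},{"gripper":40,"delta_pos":[1,0,0],"spin":0},{"gripper":40,"delta_pos":[1,0,0],"spin":0},{"gripper":40,"delta_pos":[1,0,0],"spin":0},{"gripper":40,"delta_pos":[1,0,0],"spin":0},{"gripper":40,"delta_pos":[1,0,0],"spin":0},{"gripper":40,"delta_pos":[1,0,-3],"spin":0},{"gripper":40,"delta_pos":[1,0,-8],"spin":0},{"gripper":40,"delta_pos":[1,0,-8],"spin":0}]' 40
python3 - <<'E'
from h import *
upd([1,0,-8],0)
im=optics.get_image('wrist'); st()
cv2.imwrite('pics/w14.png',im)
im=optics.get_image('scene')[140:280,290:470]; cv2.imwrite('pics/s14.png',cv2.resize(im,None,fx=4,fy=4,interpolation=cv2.INTER_CUBIC))
E
```

```text
clock: 19.8
position: [0.5615, 0.1691, 0.0475]
ee_rot: [-0.0, 0.996, -0.087, 0.0]
contact_force: [-0.0, -0.2, 0.5]
width: 0.0524
t 19.85 p [0.5614 0.169  0.0472] x [ 0.985 -0.173  0.   ] y [-0.173 -0.985  0.   ] z [ 0. -0. -1.] F [-0.9  0.3 -0.3] w 52.5 q [ 0.17  0.45  1.74 -0.    0.95  1.92]
```

View pics/w14.png

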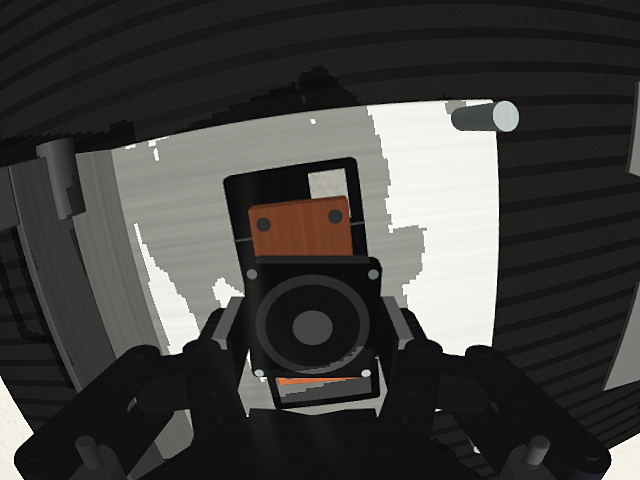

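View pics/s14.png

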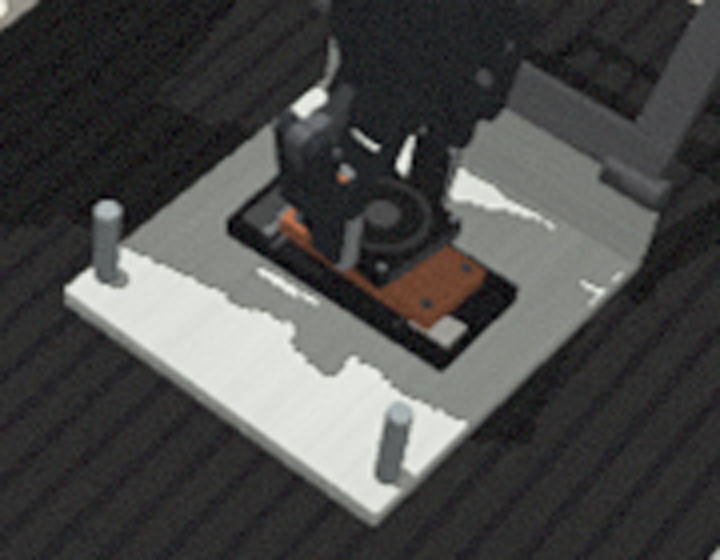

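```bash
python3 - <<'E'
from h import *
print(cmd());plan(614,-87,100,73.5)
E
```

```text
[561.9548551628632, 169.57186893058, 48.0, -0.1742517001768129]
plan d 95.7 243.7 -52.0 spin 0.114 dist 262.0
```

```bash
python3 -m pendant '[{"gripper":40,"delta_pos":[0,0,-20],"spin":0},{"gripper":40,"delta_pos":[0,0,-52],"spin":0},{"gripper":40,"delta_pos":[5,12,-72],"spin":0},{"gripper":40,"delta_pos":[17,43,-72],"spin":0.02},{"gripper":40,"delta_pos":[33,84,-72],"spin":0.05},{"gripper":40,"delta_pos":[49,125,-72],"spin":0.08},{"gripper":40,"delta_pos":[65,166,-72],"spin":0.1},{"gripper":40,"delta_pos":[81,207,-65],"spin":0.114},{"gripper":40,"delta_pos":[92,235,-55],"spin":0.114},{"gripper":40,"delta_pos":[95.7,243.7,-52],"spin":0.114},{"gripper":40,"delta_pos":[95.7,243.7,-52],"spin":0.114},{"gripper":40,"delta_pos":[95.7,243.7,-52],"spin":0.114},{"gripper":40,"delta_pos":[95.7,243.7,-52],"spin":0.114}]' 40
python3 - <<'E'
from h import *
upd([95.7,243.7,-52],0.114)
ps=[]
for i in range(3):
    m=optics.camera_model('wrist');im=optics.get_image('wrist'); ps.append(manip.get_state()['position'])
print(np.mean(ps,0)*1000,cmd()); st()
cv2.imwrite('pics/w15.png',im); json.dump({k:np.array(v).tolist() for k,v in m.items()},open('m15.json','w'))
E
```

```text
clock: 21.2
position: [0.6131, -0.0859, 0.0994]
ee_rot: [-0.0, 0.99, -0.143, -0.0]
contact_force: [0.6, 0.3, -0.8]
width: 0.0526
[613.25740578 -86.0766254   99.57353662] [613.9550609528579, -87.02929746933756, 100.0, -0.2882517001768129]
t 21.35 p [ 0.6133 -0.0862  0.0996] x [ 0.959 -0.283  0.001] y [-0.283 -0.959 -0.   ] z [ 0.001 -0.    -1.   ] F [ 1.  -0.7 -0.6] w 52.7 q [-0.25  0.44  1.6   0.    1.1   1.61]
```

View pics/w15.png

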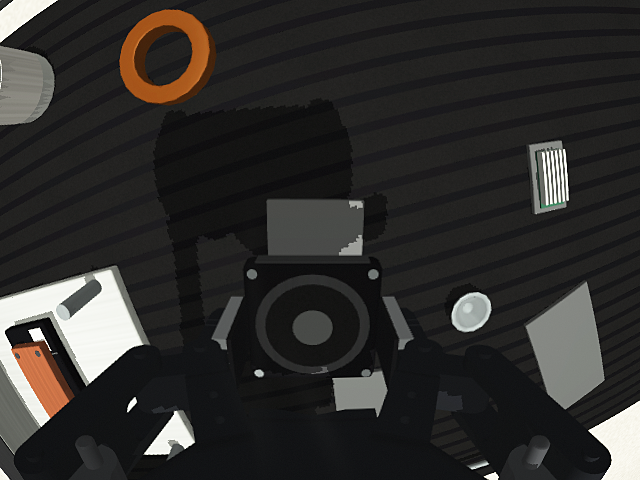

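```bash
python3 - <<'E'
from h import *
m=json.load(open('m15.json')); m={k:np.array(v) for k,v in m.items()}
a=onz(m,(267,199.5),.005,True)*1000;b=onz(m,(364,200),.005,True)*1000
u=(b-a)/np.linalg.norm(b-a); n=np.array([u[1],-u[0],0]); n=n if n[0]<0 else -n
print('pad',a,b,np.linalg.norm(a-b),'edge',np.degrees(np.arctan2(u[1],u[0]))+180,'centre',(a+b)/2+32*n)
c=onz(m,(312.5,327),.112,True)*1000; print('fan centre',c)
P=np.array([onz(m,p,.112,True) for p in [(245,262),(382,262),(376,377),(253,377)]])*1000; print(P.mean(0),np.linalg.norm(P-np.roll(P,1,0),axis=1))
E
```

```text
pad [653.12747615 -67.13863332   5.        ] [ 635.12359044 -127.35603864    5.        ] 62.851219591036326 edge 73.35431204569079 centre [613.46651056 -88.08085764   5.        ]
fan centre [613.6340876  -86.18865575 112.        ]
[614.26333379 -87.03705366 112.        ] [52.98304616 51.19807883 53.08620835 53.2242124 ]
```

```bash
python3 -m pendant '[{"gripper":40,"delta_pos":[0,1.5,30],"spin":0},{"gripper":40,"delta_pos":[0,1.5,60],"spin":0},{"gripper":40,"delta_pos":[0,1.5,80],"spin":0},{"gripper":40,"delta_pos":[0,1.5,88],"spin":0},{"gripper":40,"delta_pos":[0,1.5,91],"spin":0},{"gripper":40,"delta_pos":[0,1.5,92],"spin":0},{"gripper":40,"delta_pos":[0,1.5,93],"spin":0},{"gripper":40,"delta_pos":[0,1.5,93],"spin":0},{"gripper":40,"delta_pos":[0,1.5,93],"spin":0}]' 40
python3 - <<'E'
from h import *
upd([0,1.5,93],0)
ps=[]
for i in range(3):
    m=optics.camera_model('wrist');im=optics.get_image('wrist'); s=manip.get_state(); ps.append(np.r_[s['position']*1000,s['contact_force']])
print(np.mean(ps,0).round(2),cmd()); st()
cv2.imwrite('pics/w16.png',im)
im=optics.get_image('scene')[260:370,250:400]; cv2.imwrite('pics/s16.png',cv2.resize(im,None,fx=5,fy=5,interpolation=cv2.INTER_CUBIC))
E
```

```text
clock: 22.25
position: [0.6134, -0.0892, 0.0069]
ee_rot: [0.0, 0.99, -0.144, 0.001]
contact_force: [0.5, -0.3, -0.8]
width: 0.0528
[ 6.1316e+02 -8.9110e+01  6.6300e+00  2.0000e-02  4.5000e-01  8.0000e-02] [613.5286462158385, -88.46741098087017, 7.0, -0.2882517001768129]
t 22.4 p [ 0.6131 -0.0891  0.0065] x [ 0.959 -0.284  0.001] y [-0.284 -0.959  0.   ] z [ 0.001 -0.    -1.   ] F [ 0.3 -0.6 -0.1] w 53.0 q [-0.26  0.54  1.7  -0.    0.9   1.6 ]
```

View pics/w16.png

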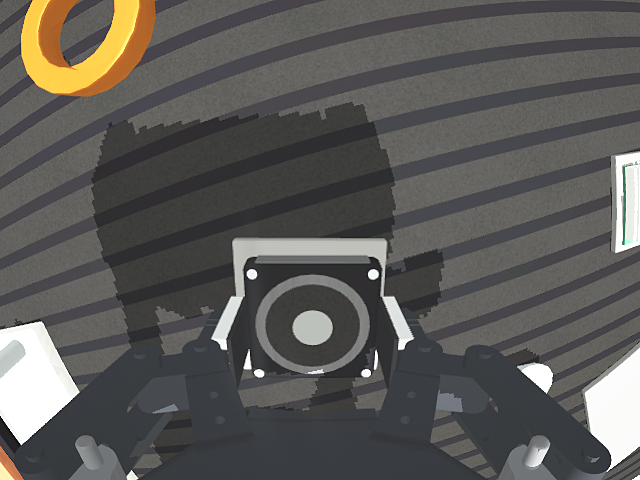

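View pics/s16.png

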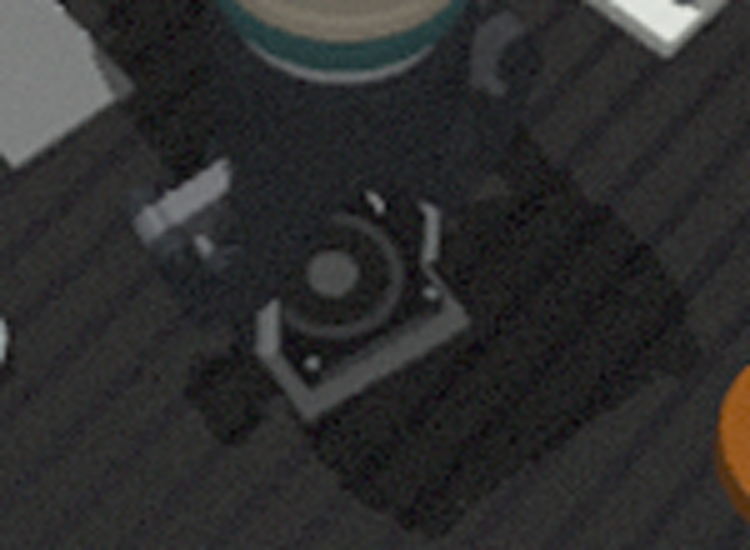

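```bash
python3 -m pendant '[{"gripper":40,"delta_pos":[0,-0.7,1],"spin":0},{"gripper":40,"delta_pos":[0,-0.7,1.5],"spin":0},{"gripper":40,"delta_pos":[0,-0.7,2],"spin":0},{"gripper":40,"delta_pos":[0,-0.7,2],"spin":0},{"gripper":75,"delta_pos":[0,-0.7,2],"spin":0},{"gripper":75,"delta_pos":[0,-0.7,2],"spin":0},{"gripper":75,"delta_pos":[0,-0.7,2],"spin":0},{"gripper":75,"delta_pos":[0,-0.7,2],"spin":0},{"gripper":75,"delta_pos":[0,-0.7,-10],"spin":0},{"gripper":75,"delta_pos":[0,-0.7,-45],"spin":0},{"gripper":75,"delta_pos":[0,-0.7,-93],"spin":0},{"gripper":75,"delta_pos":[0,-0.7,-113],"spin":0},{"gripper":75,"delta_pos":[0,-0.7,-113],"spin":0},{"gripper":75,"delta_pos":[0,-0.7,-113],"spin":0}]' 40
python3 - <<'E'
from h import *
upd([0,-.7,-113],0)
im=optics.get_image('wrist'); st(); print(cmd())
cv2.imwrite('pics/w17.png',im)
plan(562.9,170,120,86.3)
E
```

```text
clock: 23.85
position: [0.613, -0.0883, 0.1198]
ee_rot: [0.0, 0.99, -0.144, 0.001]
contact_force: [0.1, -0.5, -0.5]
width: 0.0751
t 23.9 p [ 0.6123 -0.0881  0.1186] x [ 0.959 -0.284 -0.001] y [-0.284 -0.959  0.   ] z [-0.001  0.    -1.   ] F [ 0.1  0.5 -0.6] w 75.1 q [-0.26  0.42  1.58 -0.    1.15  1.6 ]
[613.7276397597809, -87.79629134215496, 120.0, -0.2882517001768129]
plan d -122.0 -232.7 0.0 spin -0.224 dist 263.0
```

View pics/w17.png

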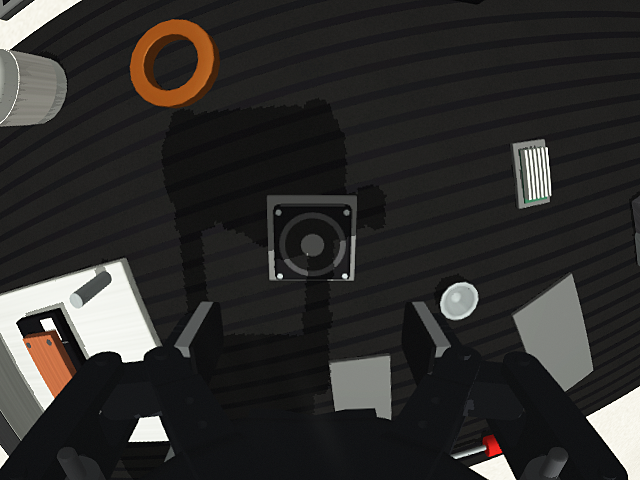

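```bash
python3 -m pendant '[{"gripper":65,"delta_pos":[-6,-12,0],"spin":-0.02},{"gripper":65,"delta_pos":[-22,-42,0],"spin":-0.06},{"gripper":65,"delta_pos":[-43,-82,0],"spin":-0.1},{"gripper":65,"delta_pos":[-64,-122,0],"spin":-0.14},{"gripper":65,"delta_pos":[-85,-162,0],"spin":-0.18},{"gripper":65,"delta_pos":[-106,-202,0],"spin":-0.22},{"gripper":65,"delta_pos":[-118,-225,15],"spin":-0.224},{"gripper":65,"delta_pos":[-122,-232.7,30],"spin":-0.224},{"gripper":65,"delta_pos":[-122,-232.7,30],"spin":-0.224},{"gripper":65,"delta_pos":[-122,-232.7,30],"spin":-0.224},{"gripper":65,"delta_pos":[-122,-232.7,30],"spin":-0.224}]' 60
python3 - <<'E'
from h import *
upd([-122,-232.7,30],-.224)
ps=[]
for i in range(4):
    m=optics.camera_model('wrist');im=optics.get_image('wrist'); ps.append(manip.get_state()['position'])
print(np.mean(ps,0)*1000,cmd()); st()
cv2.imwrite('pics/w18.png',im); json.dump({k:np.array(v).tolist() for k,v in m.items()},open('m18.json','w'))
E
```

```text
clock: 25.0
position: [0.5625, 0.169, 0.0892]
ee_rot: [0.0, 0.999, -0.032, 0.0]
contact_force: [-0.4, 0.3, 0.2]
width: 0.0653
[562.82618289 168.75707639  89.60615949] [562.9122136914119, 169.98478335785114, 90.0, -0.06425170017681289]
t 25.2 p [0.5628 0.1688 0.0896] x [ 0.998 -0.065  0.001] y [-0.065 -0.998 -0.   ] z [ 0.001  0.    -1.   ] F [ 0.2 -1.2 -0. ] w 65.1 q [ 0.17  0.4   1.69 -0.    1.05  1.81]
```

View pics/w18.png

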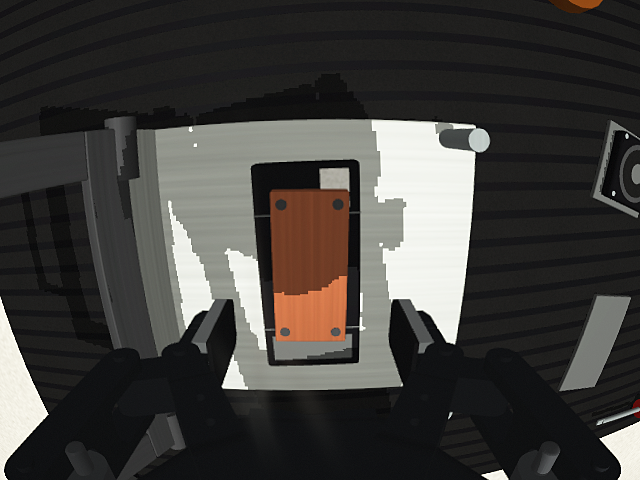

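```bash
python3 -m pendant '[{"gripper":65,"delta_pos":[0,-1,25],"spin":0},{"gripper":65,"delta_pos":[0,-1,45],"spin":0},{"gripper":65,"delta_pos":[0,-1,55],"spin":0},{"gripper":65,"delta_pos":[0,-1,58.5],"spin":0},{"gripper":65,"delta_pos":[0,-1,58.5],"spin":0},{"gripper":65,"delta_pos":[0,-1,58.5],"spin":0},{"gripper":28,"delta_pos":[0,-1,58.5],"spin":0},{"gripper":28,"delta_pos":[0,-1,58.5],"spin":0},{"gripper":28,"delta_pos":[0,-1,58.5],"spin":0},{"gripper":28,"delta_pos":[0,-1,58.5],"spin":0},{"gripper":28,"delta_pos":[0,-1,58.5],"spin":0},{"gripper":28,"delta_pos":[0,-1,58.5],"spin":0}]' 60
python3 - <<'E'
from h import *
upd([0,-1,58.5],0)
ps=[]
for i in range(3):
    im=optics.get_image('wrist'); ps.append(manip.get_state()['position'])
print(np.mean(ps,0)*1000,cmd()); st()
cv2.imwrite('pics/w19.png',im)
im=optics.get_image('scene')[140:280,290:470]; cv2.imwrite('pics/s19.png',cv2.resize(im,None,fx=4,fy=4,interpolation=cv2.INTER_CUBIC))
E
```

```text
clock: 26.4
position: [0.5631, 0.1706, 0.0319]
ee_rot: [-0.0, 0.999, -0.032, 0.001]
contact_force: [-1.5, 0.1, 6.2]
width: 0.0397
[563.08702629 170.60552953  31.84840963] [562.9764211925344, 170.9827199273783, 31.5, -0.06425170017681289]
t 26.55 p [0.5631 0.1706 0.0319] x [ 0.998 -0.064  0.002] y [-0.064 -0.998 -0.   ] z [ 0.002  0.    -1.   ] F [-1.  -0.2  5.9] w 39.9 q [ 0.18  0.47  1.75 -0.    0.92  1.81]
```

View pics/w19.png

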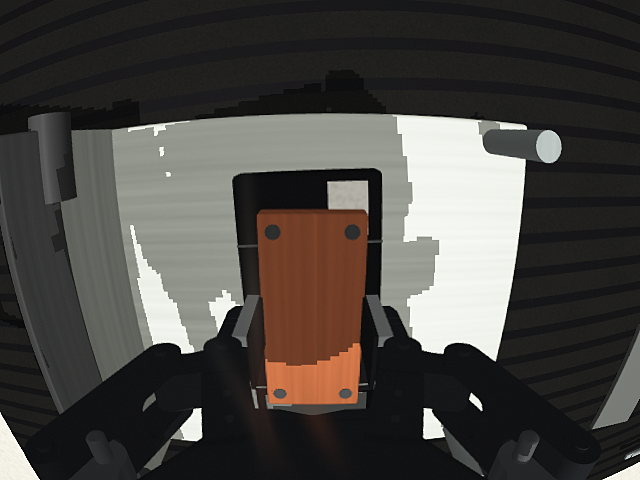

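View pics/s19.png

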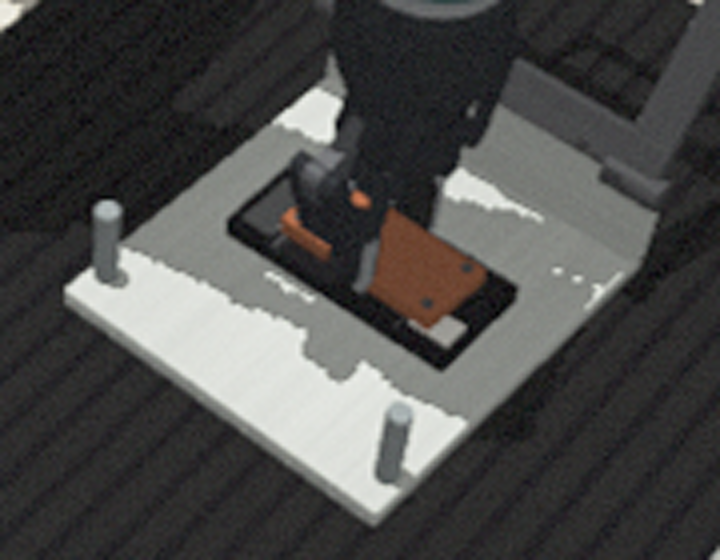

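```bash
python3 -m pendant '[{"gripper":28,"delta_pos":[0,0,-2],"spin":0},{"gripper":28,"delta_pos":[0,0,-5],"spin":0},{"gripper":28,"delta_pos":[0,0,-10],"spin":0},{"gripper":28,"delta_pos":[0,0,-15],"spin":0},{"gripper":28,"delta_pos":[0,0,-15],"spin":0}]' 60
python3 - <<'E'
from h import *
upd([0,0,-15],0)
im=optics.get_image('wrist'); st()
cv2.imwrite('pics/w20.png',im)
im=optics.get_image('scene')[140:280,290:470]; cv2.imwrite('pics/s20.png',cv2.resize(im,None,fx=4,fy=4,interpolation=cv2.INTER_CUBIC))
plan(454.8,-88.5,100,81.8)
E
```

```text
clock: 27.1
position: [0.5629, 0.1706, 0.0464]
ee_rot: [-0.0, 0.999, -0.032, 0.001]
contact_force: [0.3, 0.3, -1.0]
width: 0.0398
t 27.15 p [0.5627 0.1705 0.046 ] x [ 0.998 -0.064  0.001] y [-0.064 -0.998 -0.   ] z [ 0.001  0.    -1.   ] F [-0.2  0.9 -1.4] w 39.7 q [ 0.18  0.45  1.74 -0.    0.95  1.81]
plan d -91.3 265.9 -53.5 spin 0.079 dist 281.0
```

View pics/w20.png

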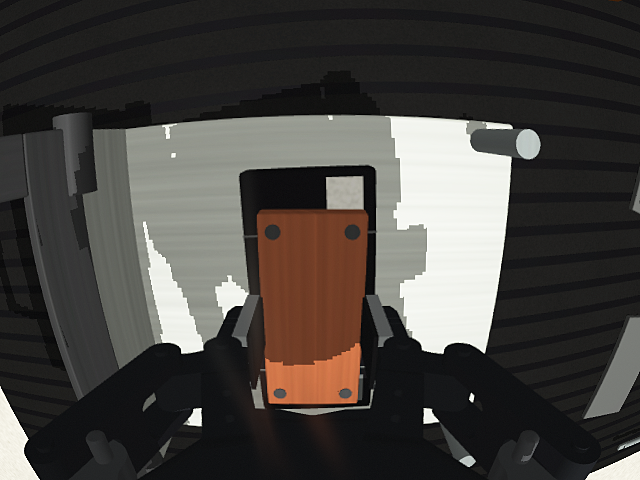

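View pics/s20.png

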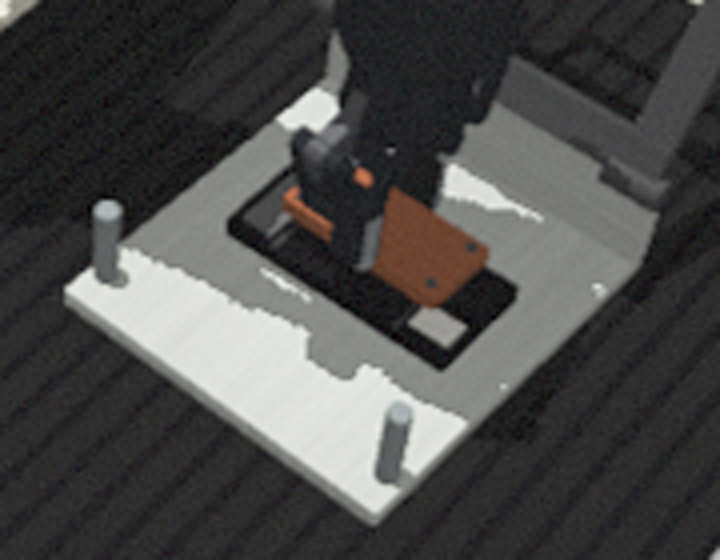

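```bash
python3 -m pendant '[{"gripper":28,"delta_pos":[0,0,-30],"spin":0},{"gripper":28,"delta_pos":[0,0,-60],"spin":0},{"gripper":28,"delta_pos":[-5,14,-72],"spin":0},{"gripper":28,"delta_pos":[-15,44,-72],"spin":0.02},{"gripper":28,"delta_pos":[-29,84,-72],"spin":0.04},{"gripper":28,"delta_pos":[-43,124,-72],"spin":0.06},{"gripper":28,"delta_pos":[-56,164,-72],"spin":0.079},{"gripper":28,"delta_pos":[-70,204,-72],"spin":0.079},{"gripper":28,"delta_pos":[-82,240,-65],"spin":0.079},{"gripper":28,"delta_pos":[-89,260,-55],"spin":0.079},{"gripper":28,"delta_pos":[-91.3,265.9,-53.5],"spin":0.079},{"gripper":28,"delta_pos":[-91.3,265.9,-53.5],"spin":0.079},{"gripper":28,"delta_pos":[-91.3,265.9,-53.5],"spin":0.079},{"gripper":28,"delta_pos":[-91.3,265.9,-53.5],"spin":0.079}]' 60
python3 - <<'E'
from h import *
upd([-91.3,265.9,-53.5],.079)
ps=[]
for i in range(3):
    m=optics.camera_model('wrist');im=optics.get_image('wrist'); ps.append(manip.get_state()['position'])
print(np.mean(ps,0)*1000,cmd()); st()
cv2.imwrite('pics/w21.png',im); json.dump({k:np.array(v).tolist() for k,v in m.items()},open('m21.json','w'))
E
```

```text
clock: 28.6
position: [0.4547, -0.0883, 0.0994]
ee_rot: [-0.0, 0.997, -0.071, 0.0]
contact_force: [0.1, 0.9, -2.0]
width: 0.04
[454.66110608 -88.26596356  99.32745585] [454.79203784622734, -88.50646905740246, 100.0, -0.14325170017681288]
t 28.75 p [ 0.4546 -0.0883  0.0993] x [ 0.99  -0.141  0.001] y [-0.141 -0.99   0.   ] z [ 0.001 -0.    -1.   ] F [-0.4 -0.4 -1. ] w 39.8 q [-0.34  0.23  1.94  0.    0.97  1.37]
```

View pics/w21.png

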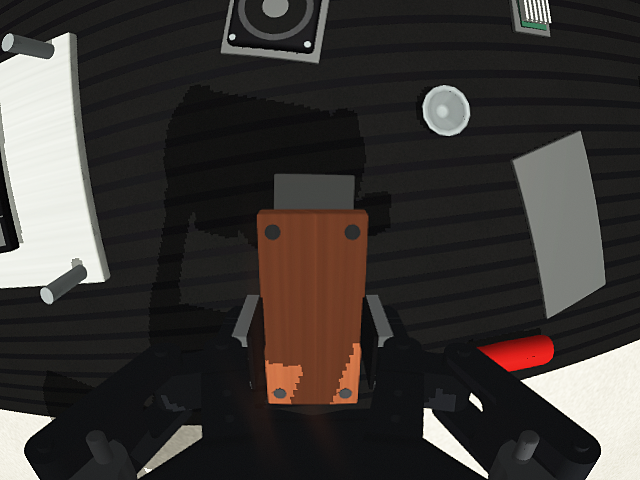

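```bash
python3 - <<'E'
from h import *
m=json.load(open('m21.json')); m={k:np.array(v) for k,v in m.items()}
a=onz(m,(274,174.5),.005,True)*1000;b=onz(m,(355,176),.005,True)*1000
u=(b-a)/np.linalg.norm(b-a); n=np.array([u[1],-u[0],0]); n=n if n[0]<0 else -n
print('pad',a,b,np.linalg.norm(a-b),'edge',np.degrees(np.arctan2(u[1],u[0]))+180,'centre',(a+b)/2+50*n)
P=np.array([onz(m,p,.1075,True) for p in [(258,212),(368,212),(359,404),(266,404)]])*1000; print(P.mean(0),np.linalg.norm(P-np.roll(P,1,0),axis=1))
e=P-np.roll(P,1,0);print(np.degrees(np.arctan2(e[:,1],e[:,0])))
E
```

```text
pad [506.82679986 -70.97320871   5.        ] [ 498.63096042 -122.01429964    5.        ] 51.69491993470399 edge 80.87769486539726 centre [453.36127207 -88.5666315    5.        ]
[455.30592947 -88.49250283 107.5       ] [90.39724388 40.68027828 90.40290678 43.48355091]
[ -9.0820315  -98.08499564 172.69476958  81.90054013]
```

```bash
python3 -m pendant '[{"gripper":28,"delta_pos":[-1,0,30],"spin":0},{"gripper":28,"delta_pos":[-1,0,60],"spin":0},{"gripper":28,"delta_pos":[-1,0,80],"spin":0},{"gripper":28,"delta_pos":[-1,0,87],"spin":0},{"gripper":28,"delta_pos":[-1,0,90],"spin":0},{"gripper":28,"delta_pos":[-1,0,91],"spin":0},{"gripper":28,"delta_pos":[-1,0,91],"spin":0},{"gripper":28,"delta_pos":[-1,0,91],"spin":0}]' 60
python3 - <<'E'
from h import *
upd([-1,0,91],0)
ps=[]
for i in range(3):
    m=optics.camera_model('wrist');im=optics.get_image('wrist'); s=manip.get_state(); ps.append(np.r_[s['position']*1000,s['contact_force']])
print(np.mean(ps,0).round(2),cmd()); st()
cv2.imwrite('pics/w22.png',im)
im=optics.get_image('scene')[220:320,190:320]; cv2.imwrite('pics/s22.png',cv2.resize(im,None,fx=5,fy=5,interpolation=cv2.INTER_CUBIC))
E
```

```text
clock: 29.55
position: [0.4539, -0.0891, 0.0089]
ee_rot: [0.0, 0.997, -0.072, 0.001]
contact_force: [-0.2, -0.1, -1.1]
width: 0.0397
[ 4.5364e+02 -8.9090e+01  8.7500e+00 -1.6000e-01 -7.9000e-01 -9.0000e-01] [453.8022808366322, -88.3637068006352, 9.0, -0.14325170017681288]
t 29.7 p [ 0.4535 -0.0891  0.0086] x [ 0.99  -0.143  0.001] y [-0.143 -0.99   0.   ] z [ 0.001 -0.001 -1.   ] F [ 0.3 -1.1 -0.6] w 39.6 q [-0.34  0.36  2.05 -0.    0.73  1.37]
```

View pics/w22.png

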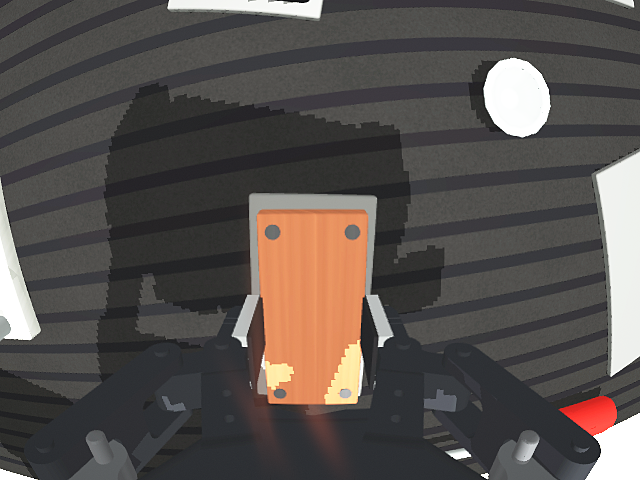

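View pics/s22.png

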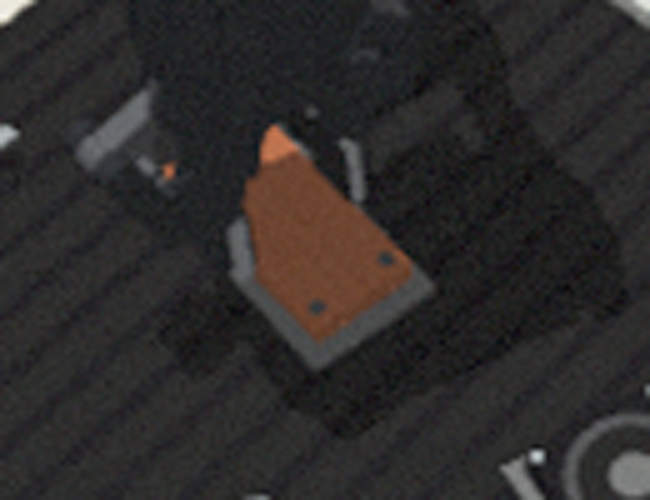

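Centred (pad cols 249–377, plate 258–368). Set down and release.

```bash
python3 -m pendant '[{"gripper":28,"delta_pos":[0,0,1],"spin":0},{"gripper":28,"delta_pos":[0,0,1.5],"spin":0},{"gripper":28,"delta_pos":[0,0,2],"spin":0},{"gripper":28,"delta_pos":[0,0,2],"spin":0},{"gripper":65,"delta_pos":[0,0,2],"spin":0},{"gripper":65,"delta_pos":[0,0,2],"spin":0},{"gripper":65,"delta_pos":[0,0,2],"spin":0},{"gripper":65,"delta_pos":[0,0,2],"spin":0},{"gripper":65,"delta_pos":[0,0,-10],"spin":0},{"gripper":65,"delta_pos":[0,0,-45],"spin":0},{"gripper":65,"delta_pos":[0,0,-93],"spin":0},{"gripper":65,"delta_pos":[0,0,-111],"spin":0},{"gripper":65,"delta_pos":[0,0,-111],"spin":0},{"gripper":65,"delta_pos":[0,0,-111],"spin":0}]' 60
python3 - <<'E'
from h import *
upd([0,0,-111],0)
im=optics.get_image('wrist'); st(); print(cmd())
cv2.imwrite('pics/w23.png',im)
plan(557.3,170.3,120,88.2)
E
```

```text
clock: 31.15
position: [0.4528, -0.0887, 0.1188]
ee_rot: [0.0, 0.997, -0.072, -0.0]
contact_force: [-0.5, 0.2, 0.0]
width: 0.065
t 31.2 p [ 0.4521 -0.0886  0.118 ] x [ 0.99  -0.143 -0.002] y [-0.143 -0.99  -0.   ] z [-0.002  0.001 -1.   ] F [-0.9 -0.1  0.2] w 64.7 q [-0.34  0.2   1.91 -0.    1.03  1.37]
[453.8022808366322, -88.3637068006352, 120.0, -0.14325170017681288]
plan d 65.5 -270.8 0.0 spin -0.112 dist 279.0
```

View pics/w23.png

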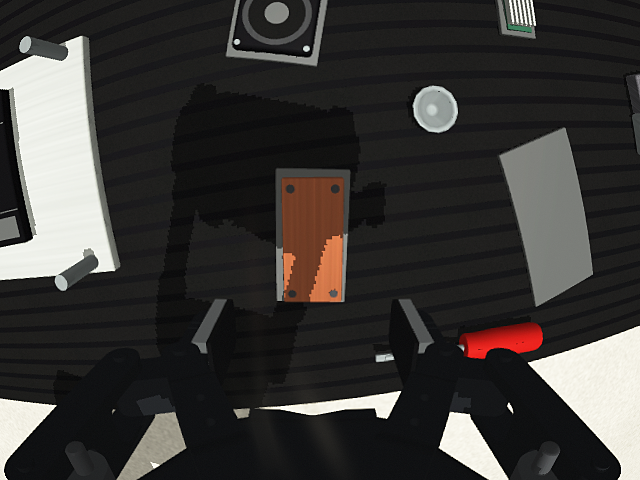

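```bash
python3 -m pendant '[{"gripper":82,"delta_pos":[3,-13,0],"spin":-0.01},{"gripper":82,"delta_pos":[11,-45,0],"spin":-0.03},{"gripper":82,"delta_pos":[21,-87,0],"spin":-0.05},{"gripper":82,"delta_pos":[31,-129,0],"spin":-0.07},{"gripper":82,"delta_pos":[41,-171,0],"spin":-0.09},{"gripper":82,"delta_pos":[51,-213,0],"spin":-0.11},{"gripper":82,"delta_pos":[60,-250,0],"spin":-0.112},{"gripper":82,"delta_pos":[65.5,-270.8,10],"spin":-0.112},{"gripper":82,"delta_pos":[65.5,-270.8,30],"spin":-0.112},{"gripper":82,"delta_pos":[65.5,-270.8,40],"spin":-0.112},{"gripper":82,"delta_pos":[65.5,-270.8,40],"spin":-0.112},{"gripper":82,"delta_pos":[65.5,-270.8,40],"spin":-0.112}]' 60
python3 - <<'E'
from h import *
upd([65.5,-270.8,40],-.112)
ps=[]
for i in range(4):
    m=optics.camera_model('wrist');im=optics.get_image('wrist'); ps.append(manip.get_state()['position'])
print(np.mean(ps,0)*1000,cmd()); st()
cv2.imwrite('pics/w24.png',im); json.dump({k:np.array(v).tolist() for k,v in m.items()},open('m24.json','w'))
t=optics.get_image('top'); cv2.imwrite('pics/t24.png',cv2.resize(t[160:360,340:560],None,fx=3,fy=3,interpolation=cv2.INTER_CUBIC))
E
```

```text
clock: 32.4
position: [0.5561, 0.1696, 0.0785]
ee_rot: [0.0, 1.0, -0.016, -0.001]
contact_force: [1.0, -0.6, -0.5]
width: 0.0822
[557.01782996 169.48988785  79.67715822] [557.2913840976861, 170.31156357947458, 80.0, -0.03125170017681288]
t 32.6 p [0.5572 0.1695 0.08  ] x [ 0.999 -0.032  0.002] y [-0.032 -0.999 -0.   ] z [ 0.002  0.    -1.   ] F [-0.5 -0.6 -0.2] w 81.5 q [ 0.18  0.41  1.71 -0.    1.02  1.78]
```

View pics/w24.png

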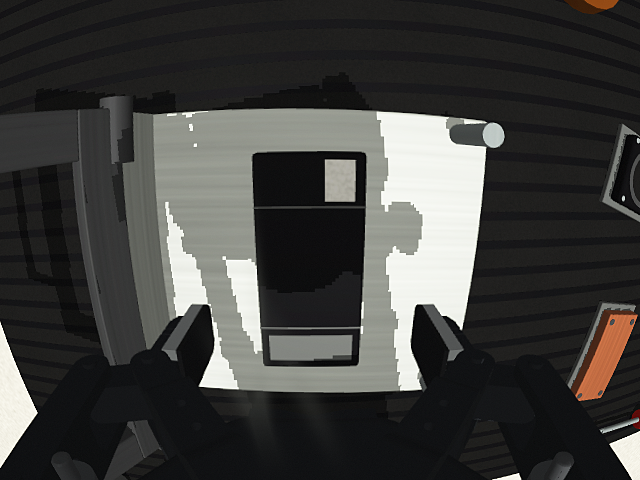

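View pics/t24.png

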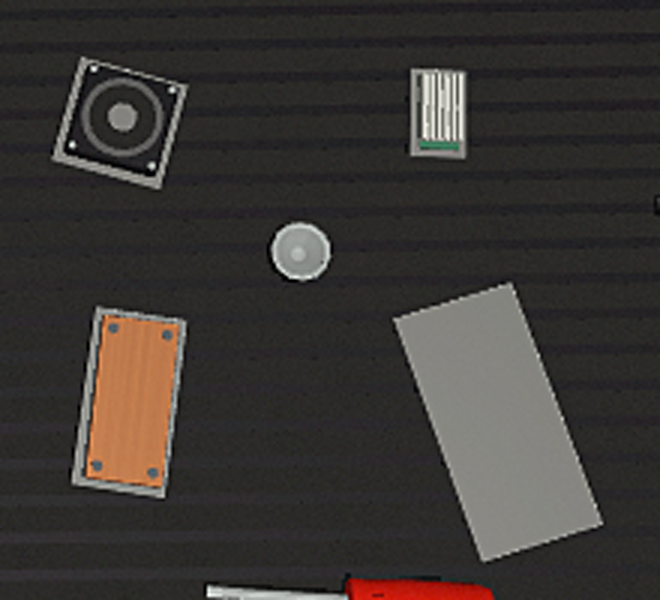

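```bash
python3 -m pendant '[{"gripper":82,"delta_pos":[0,-0.7,25],"spin":0},{"gripper":82,"delta_pos":[0,-0.7,45],"spin":0},{"gripper":82,"delta_pos":[0,-0.7,56],"spin":0},{"gripper":82,"delta_pos":[0,-0.7,60.5],"spin":0},{"gripper":82,"delta_pos":[0,-0.7,60.5],"spin":0},{"gripper":82,"delta_pos":[0,-0.7,60.5],"spin":0},{"gripper":48,"delta_pos":[0,-0.7,60.5],"spin":0},{"gripper":48,"delta_pos":[0,-0.7,60.5],"spin":0},{"gripper":48,"delta_pos":[0,-0.7,60.5],"spin":0},{"gripper":48,"delta_pos":[0,-0.7,60.5],"spin":0},{"gripper":48,"delta_pos":[0,-0.7,60.5],"spin":0},{"gripper":48,"delta_pos":[0,-0.7,60.5],"spin":0}]' 60
python3 - <<'E'
from h import *
upd([0,-.7,60.5],0)
ps=[]
for i in range(3):
    im=optics.get_image('wrist'); ps.append(manip.get_state()['position'])
print(np.mean(ps,0)*1000,cmd()); st()
cv2.imwrite('pics/w25.png',im)
im=optics.get_image('scene')[140:280,290:470]; cv2.imwrite('pics/s25.png',cv2.resize(im,None,fx=4,fy=4,interpolation=cv2.INTER_CUBIC))
E
```

```text
clock: 33.85
position: [0.5574, 0.1707, 0.0201]
ee_rot: [-0.0, 1.0, -0.016, 0.001]
contact_force: [-1.0, 0.9, 4.2]
width: 0.0577
[557.36517939 170.70091946  20.04220522] [557.3132567270185, 171.01122177322785, 19.5, -0.03125170017681288]
t 34.0 p [0.5574 0.1707 0.02  ] x [ 1.    -0.031  0.002] y [-0.031 -1.    -0.   ] z [ 0.002  0.    -1.   ] F [-0.3  0.5  5.2] w 57.8 q [ 0.18  0.48  1.78 -0.    0.89  1.78]
```

View pics/w25.png

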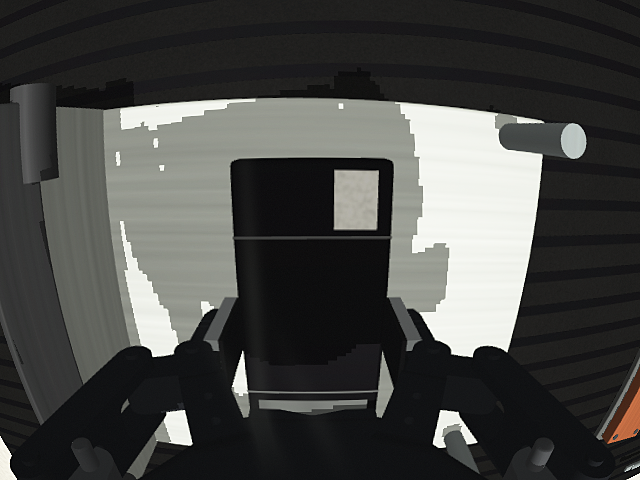

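View pics/s25.png

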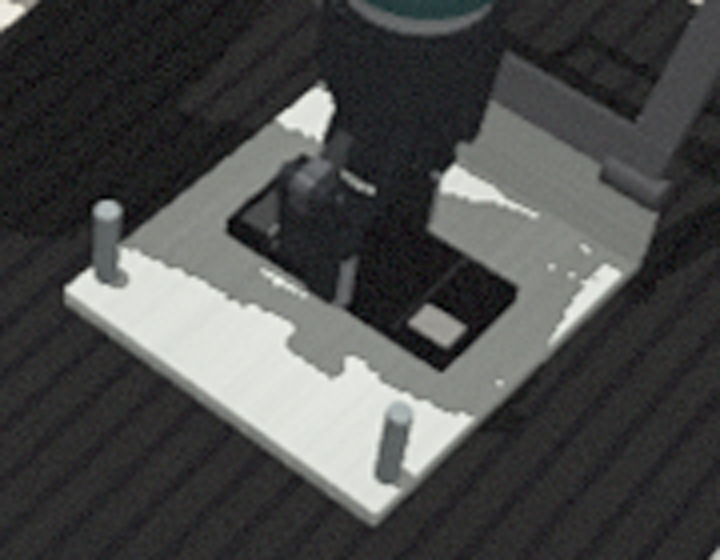

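```bash
python3 -m pendant '[{"gripper":48,"delta_pos":[0,0,-2],"spin":0},{"gripper":48,"delta_pos":[0,0,-5],"spin":0},{"gripper":48,"delta_pos":[0,0,-10],"spin":0},{"gripper":48,"delta_pos":[0,0,-15],"spin":0},{"gripper":48,"delta_pos":[0,0,-15],"spin":0}]' 60
python3 - <<'E'
from h import *
upd([0,0,-15],0)
im=optics.get_image('wrist'); st()
cv2.imwrite('pics/w26.png',im)
im=optics.get_image('scene')[140:280,290:470]; cv2.imwrite('pics/s26.png',cv2.resize(im,None,fx=4,fy=4,interpolation=cv2.INTER_CUBIC))
plan(442.2,-288.5,100,106.4)
E
```

```text
clock: 34.55
position: [0.5573, 0.1706, 0.0344]
ee_rot: [-0.0, 1.0, -0.016, 0.001]
contact_force: [-0.8, -0.8, -1.8]
width: 0.0579
t 34.6 p [0.557  0.1705 0.0341] x [ 1.    -0.031  0.001] y [-0.031 -1.    -0.   ] z [ 0.001  0.    -1.   ] F [-0.8 -0.7 -2.2] w 57.4 q [ 0.18  0.46  1.76 -0.    0.92  1.78]
plan d -100.7 462.9 -65.5 spin -0.317 dist 474.0
```

View pics/s26.png

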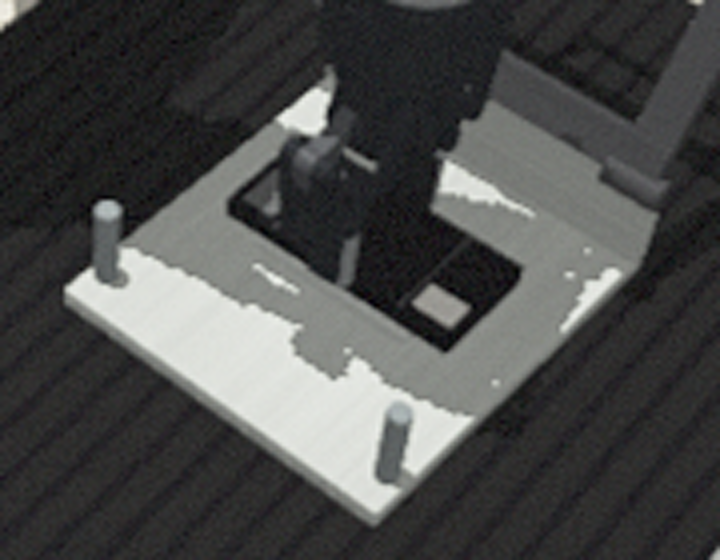

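```bash
python3 -m pendant '[{"gripper":48,"delta_pos":[0,0,-30],"spin":0},{"gripper":48,"delta_pos":[0,0,-65],"spin":0},{"gripper":48,"delta_pos":[-4,18,-85],"spin":0},{"gripper":48,"delta_pos":[-12,53,-85],"spin":-0.03},{"gripper":48,"delta_pos":[-20,93,-85],"spin":-0.06},{"gripper":48,"delta_pos":[-29,133,-85],"spin":-0.09},{"gripper":48,"delta_pos":[-38,173,-85],"spin":-0.12},{"gripper":48,"delta_pos":[-46,213,-85],"spin":-0.15},{"gripper":48,"delta_pos":[-55,253,-85],"spin":-0.18},{"gripper":48,"delta_pos":[-64,293,-85],"spin":-0.21},{"gripper":48,"delta_pos":[-72,333,-85],"spin":-0.24},{"gripper":48,"delta_pos":[-81,373,-85],"spin":-0.27},{"gripper":48,"delta_pos":[-90,413,-80],"spin":-0.3},{"gripper":48,"delta_pos":[-97,446,-70],"spin":-0.317},{"gripper":48,"delta_pos":[-100.7,462.9,-65.5],"spin":-0.317},{"gripper":48,"delta_pos":[-100.7,462.9,-65.5],"spin":-0.317},{"gripper":48,"delta_pos":[-100.7,462.9,-65.5],"spin":-0.317},{"gripper":48,"delta_pos":[-100.7,462.9,-65.5],"spin":-0.317}]' 60
python3 - <<'E'
from h import *
upd([-100.7,462.9,-65.5],-.317)
ps=[]
for i in range(3):
    m=optics.camera_model('wrist');im=optics.get_image('wrist'); ps.append(manip.get_state()['position'])
print(np.mean(ps,0)*1000,cmd()); st()
cv2.imwrite('pics/w27.png',im); json.dump({k:np.array(v).tolist() for k,v in m.items()},open('m27.json','w'))
E
```

```text
clock: 36.45
position: [0.4418, -0.2876, 0.0992]
ee_rot: [-0.0, 0.99, 0.143, 0.0]
contact_force: [-0.7, -0.2, -2.8]
width: 0.0574
[ 441.94843576 -287.77114448   99.39947608] [442.1983706857025, -288.5162126762235, 100.0, 0.2857482998231871]
t 36.6 p [ 0.442  -0.2879  0.0994] x [0.959 0.283 0.   ] y [ 0.283 -0.959  0.   ] z [ 0. -0. -1.] F [ 0.5 -0.1 -1. ] w 57.7 q [-0.71  0.32  1.81  0.    1.02  0.57]
```

View pics/w27.png

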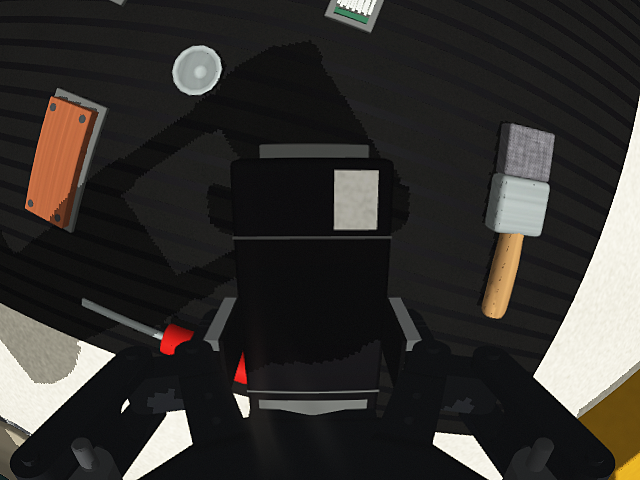

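```bash
python3 - <<'E'
from h import *
m=json.load(open('m27.json')); m={k:np.array(v) for k,v in m.items()}
a=onz(m,(260,144.5),.005,True)*1000;b=onz(m,(369.5,146),.005,True)*1000
u=(b-a)/np.linalg.norm(b-a); n=np.array([u[1],-u[0],0]); n=n if n[0]<0 else -n
print('pad',a,b,np.linalg.norm(a-b),'edge',np.degrees(np.arctan2(u[1],u[0]))+180,'centre',(a+b)/2+70*n)
P=np.array([onz(m,p,.1095,True) for p in [(231,161),(393,161)]])*1000;u=P[1]-P[0];print(P,np.linalg.norm(u),P.mean(0)-65*np.array([.9594,.2822,0]),np.degrees(np.arctan2(u[1],u[0]))+180)
t=optics.camera_model('top')
for p in [(409,357),(455,352),(455,366),(505,354),(505,370),(540,335),(501,346)]: print(p,onz(t,p,.015)*1000)
E
```

```text
pad [ 498.41758019 -236.556313      5.        ] [ 517.24954165 -303.27487258    5.        ] 69.32538470687109 edge 105.76223523256587 centre [ 440.46575344 -288.93081078    5.        ]
[[ 496.18733775 -241.38061382  109.5       ]
 [ 512.6461217  -297.00637298  109.5       ]] 58.009625513876586 [ 442.05572973 -287.5364934   109.5       ] 106.48265381715419
(409, 357) [ 351.2017524  -124.82201555   15.        ]
(455, 352) [ 358.3817276  -198.51885067   15.        ]
(455, 366) [ 336.50913937 -197.27314076   15.        ]
(505, 354) [ 354.5235665  -277.73410794   15.        ]
(505, 370) [ 329.63209741 -275.87919682   15.        ]
(540, 335) [ 383.89404997 -335.7119346    15.        ]
(501, 346) [ 367.13264597 -272.31210946   15.        ]
```

```bash
python3 -m pendant '[{"gripper":48,"delta_pos":[-1.3,0.9,30],"spin":0},{"gripper":48,"delta_pos":[-1.3,0.9,60],"spin":0},{"gripper":48,"delta_pos":[-1.3,0.9,80],"spin":0},{"gripper":48,"delta_pos":[-1.3,0.9,87],"spin":0},{"gripper":48,"delta_pos":[-1.3,0.9,90],"spin":0},{"gripper":48,"delta_pos":[-1.3,0.9,90.5],"spin":0},{"gripper":48,"delta_pos":[-1.3,0.9,90.5],"spin":0},{"gripper":48,"delta_pos":[-1.3,0.9,90.5],"spin":0}]' 60
python3 - <<'E'
from h import *
upd([-1.3,.9,90.5],0)
ps=[]
for i in range(3):
    m=optics.camera_model('wrist');im=optics.get_image('wrist'); s=manip.get_state(); ps.append(np.r_[s['position']*1000,s['contact_force']])
print(np.mean(ps,0).round(2),cmd()); st()
cv2.imwrite('pics/w28.png',im)
im=optics.get_image('scene')[280:400,80:240]; cv2.imwrite('pics/s28.png',cv2.resize(im,None,fx=4,fy=4,interpolation=cv2.INTER_CUBIC))
E
```

```text
clock: 37.4
position: [0.4412, -0.2908, 0.0096]
ee_rot: [0.001, 0.99, 0.142, 0.001]
contact_force: [0.8, -0.5, -2.4]
width: 0.0577
[ 440.97 -290.66    9.37   -0.49   -0.45   -2.18] [441.20477233204235, -289.7461567040572, 9.5, 0.2857482998231871]
t 37.55 p [ 0.4408 -0.2906  0.0092] x [0.959 0.282 0.001] y [ 0.282 -0.959  0.001] z [ 0.001 -0.001 -1.   ] F [-0.8 -1.  -1.7] w 58.0 q [-0.71  0.43  1.91 -0.    0.8   0.57]
```

View pics/w28.png

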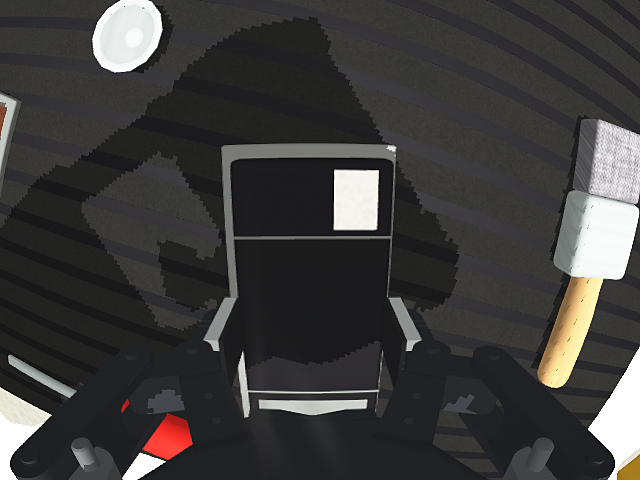

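View pics/s28.png

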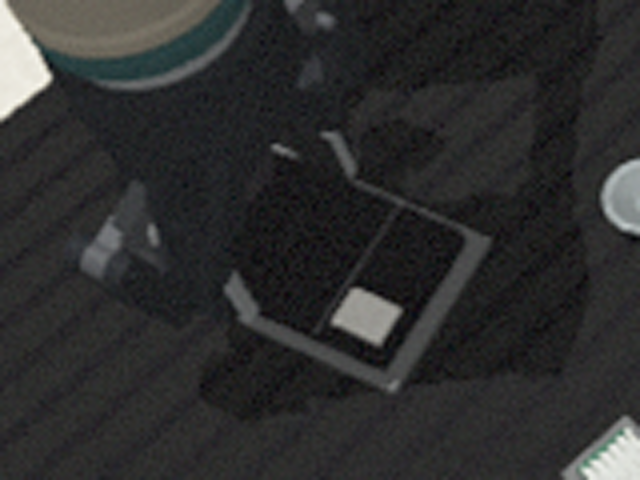

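```bash
python3 -m pendant '[{"gripper":48,"delta_pos":[0,-1.2,1],"spin":0},{"gripper":48,"delta_pos":[0,-1.2,2],"spin":0},{"gripper":48,"delta_pos":[0,-1.2,2.5],"spin":0},{"gripper":48,"delta_pos":[0,-1.2,2.5],"spin":0},{"gripper":82,"delta_pos":[0,-1.2,2.5],"spin":0},{"gripper":82,"delta_pos":[0,-1.2,2.5],"spin":0},{"gripper":82,"delta_pos":[0,-1.2,2.5],"spin":0},{"gripper":82,"delta_pos":[0,-1.2,2.5],"spin":0},{"gripper":82,"delta_pos":[0,-1.2,2.5],"spin":0},{"gripper":82,"delta_pos":[0,-1.2,-10],"spin":0},{"gripper":82,"delta_pos":[0,-1.2,-45],"spin":0},{"gripper":82,"delta_pos":[0,-1.2,-93],"spin":0},{"gripper":82,"delta_pos":[0,-1.2,-141],"spin":0},{"gripper":82,"delta_pos":[0,-1.2,-170],"spin":0},{"gripper":82,"delta_pos":[0,-1.2,-170],"spin":0},{"gripper":82,"delta_pos":[0,-1.2,-170],"spin":0}]' 60
python3 - <<'E'
from h import *
upd([0,-1.2,-170],0); st()
cv2.imwrite('pics/w29.png',optics.get_image('wrist'));cv2.imwrite('pics/s29.png',optics.get_image('scene'));cv2.imwrite('pics/t29.png',optics.get_image('top'))
E
```

```text
clock: 39.2
position: [0.4402, -0.2891, 0.1789]
ee_rot: [0.0, 0.99, 0.142, 0.0]
contact_force: [0.5, -0.6, -0.6]
width: 0.082
t 39.2 p [ 0.4402 -0.2891  0.1789] x [0.959 0.282 0.   ] y [ 0.282 -0.959  0.001] z [ 0.001 -0.001 -1.   ] F [ 0.5 -0.6 -0.6] w 82.0 q [-0.71  0.24  1.69 -0.    1.21  0.57]
```

View pics/w29.png

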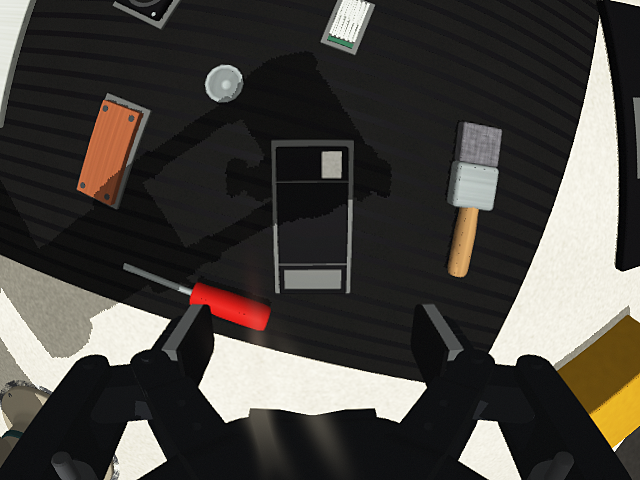

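View pics/s29.png

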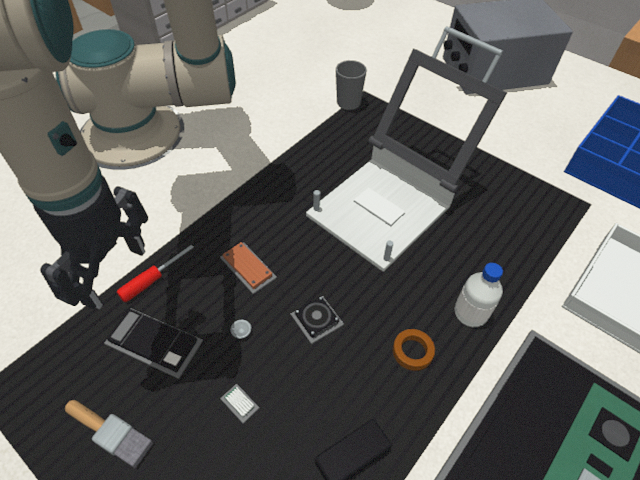

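View pics/t29.png

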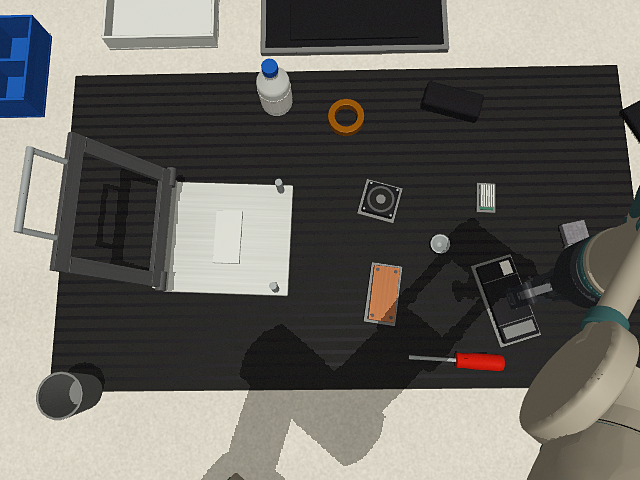

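```bash
python3 -c "
from rig import ticket
print(ticket.sign_off())"
```

```text
the job is handed in; nothing more can be done
None
```

The job is done and handed in at about 39 s of the 133 s allowed. Handing in reports no verdict, so this rests on my own checks.

- **Lid:** I gripped the handle and swung the lid past upright to about 2.0 rad, then let go. It fell on to its stop and was still leaning there in the last scene and top pictures.
- **Parts:** I moved the drive, fan, heat spreader and battery one at a time in that order. I lowered each to within about 1–2 mm of its pad before opening the fingers.
- **Placing:** the last pictures show all four lying flat on their own pads with a margin visible around them. I judge each within about 2 mm and a few degrees of its pad by eye. I did not measure the parts again after release.
- **Robot:** it finished about 180 mm up, clear of everything, with under 1 N measured on the tool.

Small disagreements along the way:

- **TCP readings:** these wandered by about 1–2 mm from the commanded pose.
- **Pad positions:** the wrist and top cameras differed by 1–2 mm on the pads. I corrected for both offsets just before each release, using the wrist view.
- **Upward force:** about 4–6 N showed on the tool while it closed on the spreader and the battery, and it was gone once each was lifted.

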